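# Close the open cell and start the loaded places of a cell test stand

### The arm

A 6-joint arm with a two-finger parallel gripper is mounted at the origin on the work surface. World frame = base frame: x ahead of the robot, y to its left, z up, the work surface at z = 0. Lengths are in m, angles in rad, forces in N, time in s.
With the tool pointing down it reaches from about 0.35 to 0.875 m from the base axis. Payload 15.5 kg.
Tool frame: the origin (TCP) lies on the centre line of the jaws, within the pads' length; the fingertips stand bot.tip_extent ahead of it and the grasp point (between the pads) lies 5 mm behind it (bot.tip_extent is the distance from the TCP to the fingertips, in m); z points along the fingers, x is the direction in which the jaws open and shut, and the axes are right-handed (so a half turn about z gives the same grasp; the last joint's range is limited). The gripper opens to 85 mm and grips with 20 to 120 N. Pads are 22 mm wide; open, the fingers measure 114 mm over their backs; the gripper's body (76 mm by 85 mm) begins 54 mm behind the grasp point. The pads swing forward as they close: fully open they stand 13 mm farther back than shut.
Start: joints at [1.151, 0.494, 1.345, -0, 1.302, -0.096], TCP at [0.199, 0.593, 0.245] pointing down, gripper open.
Joint ranges: [-2.91, 2.91], [-0.82, 2.16], [0.22, 2.67], [-1.22, 4.37], [0.12, 2.79], [-3.08, 3.08]. Speed limits (rad/s): [1.89, 1.89, 2.57, 3.01, 3.01, 3.01].

### API

Orientations are given as a 3x3 rotation matrix whose columns are the frame's x, y, z axes.
In Python, from rig import bot gives the robot as it stands. The module is installed in compiled form; this text tells all that it offers.
- The arm moves only by the shell command python3 -m creep 'ROWS' [FORCE]. ROWS is JSON, a list that holds one entry, the list of rows, each a list of 7 numbers: the opening, from 0 (shut) to 1 (fully open), then the shift along the tool's x, y, z normalised to -1 to 1, where 1 is 50 mm, then the turn, a rotation vector about the tool's x, y, z normalised to -1 to 1, where 1 is 0.08 rad. A call has exactly 10 rows; each row shifts and turns the commanded pose from where the row before left it, along the tool's axes as they then stand; what a row does not reach is not made up. A row lasts 1/8 s, in which the tool goes at most 62.5 mm and 10.7 degrees, less where a joint would pass 70% of its speed; a pose out of reach is approached as far as the arm can. A call with a number of a shift or a turn outside -1 to 1 is refused whole. A call with a gripper value outside its range is refused whole. The fingers move at their own pace and stop on an object; FORCE is the grip in N (left out, the last holds). Time passes only in rows, so rows that do not move let the fingers close, or fill a call up. It gives the time, the measured TCP pose, the force and the opening at its end, in the units of the state.
- bot.observe(): the state, without advancing time (a new reading comes with each control period).
- bot.camera(name): name is "scene" or "top" or "wrist"; returns the picture (480x640x3 uint8, red, green, blue); there is no depth.
- bot.calibration(name): a dict with "K" (3x3 intrinsics, pixels), "R" (3x3) and "t" (3): a world point X has camera coordinates R X + t. Camera axes: x right, y down, z forward; pixel columns grow to the right and rows downward; lengths in m; the calibration is good to about 2 mm. The wrist camera is an equidistant fisheye: a pixel r from the principal point sees the ray r / f radians off the axis. A picture is of the moment at which its call begins: read the wrist's pose just before it. calibration takes no time and is no camera call; for the wrist camera it gives the pose at the moment of the call.
- bot.sign_off(): hands the job in, once; it reports no verdict.
The state is a dict: "time": time; "joint_pos": joint angles; "qvel": joint speeds; "effort": joint torques, N m; "ee_pos": TCP position; "tcp_rot": TCP orientation; "force": force on the tool from outside, world axes, zero at the start; "ft_torque": the same for the moment, N m; "opening": finger opening in m.
Only numpy, scipy, OpenCV 4.12 (cv2) and the standard library are available. Lean on these libraries where they do the work, as an engineer would, in place of code of your own. Each camera call takes 0.05 s, during which the arm holds its last target.

### The job

One cell on the five-place test stand is still open: lay the spacer ring and then the studded top disc squarely and flat on its cell body in the nest, setting each down rather than dropping it. Only then switch on (push over towards the nests) the toggles of the three places that hold a cell, and keep the toggles of the two blanked-off places off. Do not shift the cells in their nests, and leave the beaker, jar and screwdriver where they are.

Things in the scene. Friction and masses are not known exactly. Their poses are not given: they have to be found in the camera images.
- stand: Fixed white housing with flat aluminium deck, 170 (x) x 350 (y) x 45 mm high. Origin: centre of underside. Its x points from the toggle bank (front, robot's side) to the nests (back), y left; yaw within 0.2 rad. Five toggles in a row along y, hinges at x = -48 mm, y = 52, 26, 0, -26, -52 mm; five nests at x = 32, y = 128, 64, 0, -64, -128. An engraved line joins toggle n to place n.
- place1 (a point): Centre of the floor of nest 1 from the left (+y), on the deck. Nest: two white cheeks left and right of a 49 mm round bore, 23 mm high, their top 6 mm flared; they reach 23 mm to front and back and 31 mm to the sides. To front and back (stand x) the nest is open, 35 mm wide, so fingers closing along stand x can reach in beside a part. Sites are 64 mm apart.
- place2 (a point): Centre of the floor of nest 2 from the left (+y), on the deck. Nest: two white cheeks left and right of a 49 mm round bore, 23 mm high, their top 6 mm flared; they reach 23 mm to front and back and 31 mm to the sides. To front and back (stand x) the nest is open, 35 mm wide, so fingers closing along stand x can reach in beside a part. Sites are 64 mm apart.
- place3 (a point): Centre of the floor of nest 3 from the left (+y), on the deck. Nest: two white cheeks left and right of a 49 mm round bore, 23 mm high, their top 6 mm flared; they reach 23 mm to front and back and 31 mm to the sides. To front and back (stand x) the nest is open, 35 mm wide, so fingers closing along stand x can reach in beside a part. Sites are 64 mm apart.
- place4 (a point): Centre of the floor of nest 4 from the left (+y), on the deck. Nest: two white cheeks left and right of a 49 mm round bore, 23 mm high, their top 6 mm flared; they reach 23 mm to front and back and 31 mm to the sides. To front and back (stand x) the nest is open, 35 mm wide, so fingers closing along stand x can reach in beside a part. Sites are 64 mm apart.
- place5 (a point): Centre of the floor of nest 5 from the left (+y), on the deck. Nest: two white cheeks left and right of a 49 mm round bore, 23 mm high, their top 6 mm flared; they reach 23 mm to front and back and 31 mm to the sides. To front and back (stand x) the nest is open, 35 mm wide, so fingers closing along stand x can reach in beside a part. Sites are 64 mm apart.
- toggle1 (a joint): Steel bat toggle 1 from the left, for place 1; 6 to 8 mm thick. Hinge along stand y, 5 mm above the deck; top end 34 mm from the hinge. 0 = off: leans 0.32 rad to the front, top end 11 mm before the hinge, 37 mm above deck. 0.64 = on: leans as far back, to the nests. Snaps over past 0.32 (upright), stays; about 2.5 N at the top. Bush 11 mm thick, 7 mm high. Starts off.
- toggle2 (a joint): Steel bat toggle 2 from the left, for place 2; 6 to 8 mm thick. Hinge along stand y, 5 mm above the deck; top end 34 mm from the hinge. 0 = off: leans 0.32 rad to the front, top end 11 mm before the hinge, 37 mm above deck. 0.64 = on: leans as far back, to the nests. Snaps over past 0.32 (upright), stays; about 2.5 N at the top. Bush 11 mm thick, 7 mm high. Starts off.
- toggle3 (a joint): Steel bat toggle 3 from the left, for place 3; 6 to 8 mm thick. Hinge along stand y, 5 mm above the deck; top end 34 mm from the hinge. 0 = off: leans 0.32 rad to the front, top end 11 mm before the hinge, 37 mm above deck. 0.64 = on: leans as far back, to the nests. Snaps over past 0.32 (upright), stays; about 2.5 N at the top. Bush 11 mm thick, 7 mm high. Starts off.
- toggle4 (a joint): Steel bat toggle 4 from the left, for place 4; 6 to 8 mm thick. Hinge along stand y, 5 mm above the deck; top end 34 mm from the hinge. 0 = off: leans 0.32 rad to the front, top end 11 mm before the hinge, 37 mm above deck. 0.64 = on: leans as far back, to the nests. Snaps over past 0.32 (upright), stays; about 2.5 N at the top. Bush 11 mm thick, 7 mm high. Starts off.
- toggle5 (a joint): Steel bat toggle 5 from the left, for place 5; 6 to 8 mm thick. Hinge along stand y, 5 mm above the deck; top end 34 mm from the hinge. 0 = off: leans 0.32 rad to the front, top end 11 mm before the hinge, 37 mm above deck. 0.64 = on: leans as far back, to the nests. Snaps over past 0.32 (upright), stays; about 2.5 N at the top. Bush 11 mm thick, 7 mm high. Starts off.
- cell_body: The open, unfinished cell: a loose plain steel round, 46 mm across and 10 mm high with a shallow recess (32 mm) in its top, no stud, lying in one of the nests. Origin: centre of its underside; z up.
- cell_a: A finished cell in another nest, loose: 46 mm across, body, spacer and top disc together 22 mm high, with a stud 14 mm thick and 14 mm tall on top. Origin: centre of its underside.
- cell_b: A second finished cell, same as the first, in another nest.
- blank_a: Flat black plastic blank, 46 mm across and 11 mm high with a plain flat top, fixed in an unused nest. Origin: centre of its underside.
- blank_b: A second blank, same as the first, in the other unused nest.
- spacer: Loose flat steel spacer ring, 46 mm outside, 24 mm hole, 6 mm thick, 60 g, lying on the tray. Origin: centre of its underside; z up. Seated on the cell body its underside lies 10 mm above the body's.
- top_disc: Loose brass top disc, 46 mm across and 6 mm thick, with a central round stud 14 mm thick and 14 mm tall on top (20 mm high in all), 90 g, standing stud up on the tray. Origin: centre of its underside; z up. Seated on the spacer its underside lies 16 mm above the cell body's.
- tray: Fixed shallow steel tray, 250 (x) x 150 (y) x 12 mm with 4 mm walls and a 4 mm floor, left or right of the stand; the spacer and the top disc lie in it about 110 mm apart along its length. Origin: centre of its underside.
- beaker: Bystander: empty glass beaker, 68 mm across, 90 mm high, on the other side of the stand. Origin: centre of its underside.
- jar: Bystander: white capped jar, 60 mm across, 100 mm high. Origin: centre of its underside.
- screwdriver: Bystander: screwdriver, 190 mm long, lying on the bench behind the stand. Origin: near the middle of its length.
Things that resemble listed ones, but are neither listed nor needed, are in the scene too. Of the things like the cell_body, leave any that is pink or yellow; of the rest the smaller one is meant.

How it is judged:
On the way, in this order (a step that is already met when the one before it is completed fails the run):
1. the spacer lies flat on the cell body in its nest, let go (horizontal distance between spacer and cell_body below 0.005 m and z of spacer in the frame of cell_body between 0.0085 and 0.0115 m and angle between spacer's own z axis and vertical below 0.06 rad and contact force between the fingers and spacer below 0.2 N), for 0.2 s.
2. the top disc lies flat on the spacer, let go (horizontal distance between each of spacer, top_disc and cell_body below 0.005 m and z of spacer in the frame of cell_body between 0.0085 and 0.0115 m and angle between each of spacer, top_disc's own z axis and vertical below 0.06 rad and z of top_disc in the frame of cell_body between 0.0145 and 0.0175 m and contact force between the fingers and top_disc below 0.2 N), for 0.2 s.
3. the toggles of the three places with a cell are on, those of the two blanks off (((horizontal distance between any of blank_a, blank_b and place1 below 0.02 m and value of joint toggle1 below 0.09 rad) or (not (horizontal distance between any of blank_a, blank_b and place1 below 0.02 m) and value of joint toggle1 above 0.55 rad)) and ((horizontal distance between any of blank_a, blank_b and place2 below 0.02 m and value of joint toggle2 below 0.09 rad) or (not (horizontal distance between any of blank_a, blank_b and place2 below 0.02 m) and value of joint toggle2 above 0.55 rad)) and ((horizontal distance between any of blank_a, blank_b and place3 below 0.02 m and value of joint toggle3 below 0.09 rad) or (not (horizontal distance between any of blank_a, blank_b and place3 below 0.02 m) and value of joint toggle3 above 0.55 rad)) and ((horizontal distance between any of blank_a, blank_b and place4 below 0.02 m and value of joint toggle4 below 0.09 rad) or (not (horizontal distance between any of blank_a, blank_b and place4 below 0.02 m) and value of joint toggle4 above 0.55 rad)) and ((horizontal distance between any of blank_a, blank_b and place5 below 0.02 m and value of joint toggle5 below 0.09 rad) or (not (horizontal distance between any of blank_a, blank_b and place5 below 0.02 m) and value of joint toggle5 above 0.55 rad))), for 0.2 s.
At the end, for the whole second after the job is handed in: Spacer and top disc lie level (0.06 rad), at rest, 10 and 16 mm (+-1.5) above the cell body's underside, within 5 mm of its axis. Toggles of the three places with a cell read over 0.55 rad, of the two blanks under 0.09. The three cells are within 6 mm of their starts (all of step 3 and horizontal distance between each of spacer, top_disc and cell_body below 0.005 m and z of spacer in the frame of cell_body between 0.0085 and 0.0115 m and angle between each of spacer, top_disc's own z axis and vertical below 0.06 rad and z of top_disc in the frame of cell_body between 0.0145 and 0.0175 m and distance of each of cell_body, cell_a, cell_b from where it was at the start of the episode below 0.006 m and linear speed of each of top_disc, spacer below 0.02 m/s); the robot touches nothing.
It fails at once if a toggle is pushed past the upright before the spacer and the top disc are both in place (value of joint any of toggle1, toggle2, toggle3, toggle4, toggle5 above 0.32 rad and not (horizontal distance between each of spacer, top_disc and cell_body below 0.005 m and z of spacer in the frame of cell_body between 0.0085 and 0.0115 m and angle between each of spacer, top_disc's own z axis and vertical below 0.06 rad and z of top_disc in the frame of cell_body between 0.0145 and 0.0175 m)).
It fails at once if the toggle of a blanked-off place is pushed over (past the upright) ((horizontal distance between any of blank_a, blank_b and place1 below 0.02 m and value of joint toggle1 above 0.32 rad) or (horizontal distance between any of blank_a, blank_b and place2 below 0.02 m and value of joint toggle2 above 0.32 rad) or (horizontal distance between any of blank_a, blank_b and place3 below 0.02 m and value of joint toggle3 above 0.32 rad) or (horizontal distance between any of blank_a, blank_b and place4 below 0.02 m and value of joint toggle4 above 0.32 rad) or (horizontal distance between any of blank_a, blank_b and place5 below 0.02 m and value of joint toggle5 above 0.32 rad)).
It fails at once if the spacer or the top disc is dropped onto the cell (let go more than 8 mm above its seat) ((horizontal distance between spacer and cell_body below 0.03 m and z of spacer in the frame of cell_body above 0.018 m and contact force between the fingers and spacer below 0.2 N) or (horizontal distance between top_disc and cell_body below 0.03 m and z of top_disc in the frame of cell_body above 0.024 m and contact force between the fingers and top_disc below 0.2 N)).
It fails at once if a finished cell or the cell body is shifted by more than 10 mm (distance of any of cell_body, cell_a, cell_b from where it was at the start of the episode above 0.01 m).
It fails at once if the beaker, jar or screwdriver is moved by more than 20 mm (distance of any of beaker, jar, screwdriver from where it was at the start of the episode above 0.02 m).
It also fails if it takes over 61 s, if anything falls off the work surface, if the arm or the gripper's body presses on something with over 40 N, if the wrist force passes 120 N, or if a joint passes its speed limit or range.

## Working session

There is one attempt and no reset: what is moved stays moved. The work goes in short steps, Python scripts to look and compute and a shell command to move; the robot and the scene stay as the last step left them, time stands still between calls to the robot, and variables do not carry over. Pictures are saved under pics/ and viewed, and the job is handed in when it is done.

```bash
mkdir -p pics; ls; python3 - <<'E'
from rig import bot
import cv2
for n in("scene","top","wrist"):
    im=bot.camera(n); cv2.imwrite(f"pics/{n}0.png",im[:,:,::-1])
    c=bot.calibration(n); print(n,c["K"],c["R"],c["t"])
s=bot.observe(); print(s, bot.tip_extent)
E
```

```text
pics
scene [[512.89815058   0.         319.36332879]
 [  0.         512.89815058 232.9837111 ]
 [  0.           0.           1.        ]] [[ 0.40383107  0.9147744  -0.0104053 ]
 [ 0.58405665 -0.26655528 -0.76669819]
 [-0.70412946  0.30353926 -0.64192338]] [-0.21793857 -0.29760425  1.65206323]
top [[617.30175113   0.         323.52056511]
 [  0.         617.30175113 229.47449198]
 [  0.           0.           1.        ]] [[-0.02661409 -0.9996415   0.002925  ]
 [-0.99670373  0.02631133 -0.07674236]
 [ 0.07663788 -0.00495778 -0.99704667]] [0.02254487 0.60535486 1.16204817]
wrist [[371.64829954   0.         317.13430058]
 [  0.         371.64829954 242.25896872]
 [  0.           0.           1.        ]] [[ 0.31753705  0.94824511 -0.00119878]
 [ 0.89792751 -0.30028046  0.32180404]
 [ 0.30478914 -0.10326112 -0.94680554]] [-0.6248784  -0.04341777  0.37947669]
{'time': 0.15, 'joint_pos': array([ 1.15150887e+00,  4.94063835e-01,  1.34597605e+00,  1.96663913e-05,
        1.30249609e+00, -9.55003022e-02]), 'qvel': array([ 1.07885014e-04, -1.65641135e-03, -1.32633124e-03, -4.84755594e-05,
        1.17093552e-03,  2.47270364e-04]), 'effort': array([ 1.61326239e-03, -8.82536030e+01, -3.84065723e+01, -2.93789963e-04,
        7.11915069e-03,  1.30927019e-04]), 'ee_pos': array([0.19873586, 0.5922907 , 0.244827  ]), 'tcp_rot': array([[ 3.18163956e-01,  9.48035620e-01, -4.01356517e-04],
       [ 9.48035241e-01, -3.18164191e-01, -8.53892468e-04],
       [-9.37217747e-04, -1.08822316e-04, -9.99999555e-01]]), 'force': array([-0.25355359, -0.08733505,  0.15532014]), 'ft_torque': array([-0.00478579, -0.00621177,  0.00795502]), 'opening': 0.08570757148431336} 0.014
```

View pics/scene0.png

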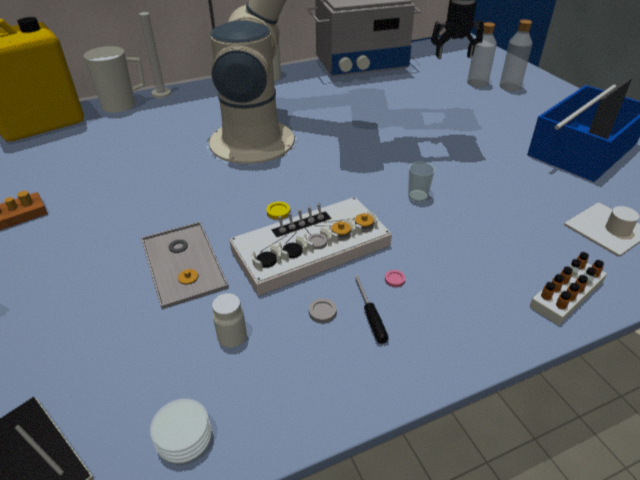

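View pics/top0.png

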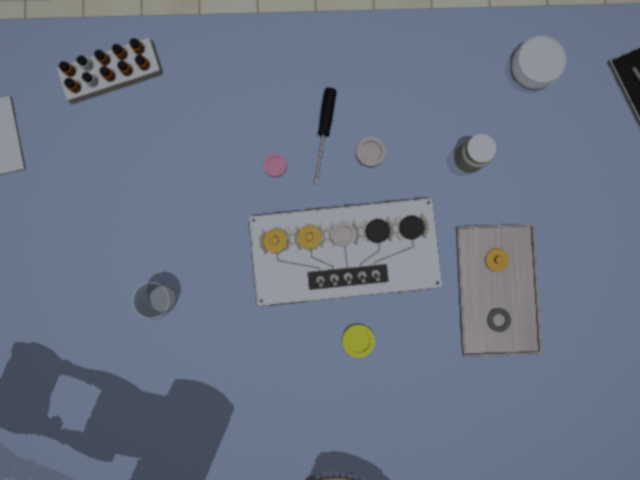

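View pics/wrist0.png

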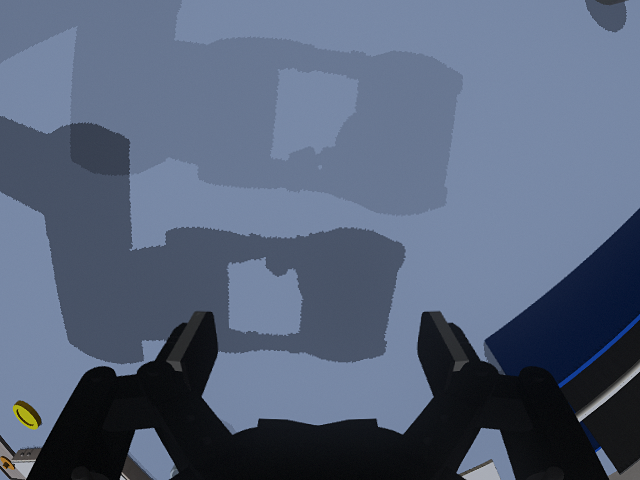

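The top picture shows the stand around (345,250). Gold studded cells sit in nests 1 and 2 at (275,240) and (309,237), an open grey body in nest 3 at (343,235), and black blanks in nests 4 and 5 at (377,230) and (411,227). The tray is on the right, with the top disc at (497,260) and the spacer at (499,320).

Things that could be taken for cell_body:
- grey round in nest 3, (343,235)
- larger grey round on the bench, (371,152)
- pink round, (275,165)
- yellow round, (358,341)

By the description I choose the one in nest 3. I'll check it in a close crop.

```bash
cat > h.py <<'E'
import numpy as np
from rig import bot
def px2w(name,u,v,z,c=None):
    c=c or bot.calibration(name); K,R,t=map(np.array,(c["K"],c["R"],c["t"]))
    a=(u-K[0,2])/K[0,0]; b=(v-K[1,2])/K[1,1]
    if name=="wrist":
        r=np.hypot(a,b); d=np.array([a/r*np.sin(r),b/r*np.sin(r),np.cos(r)]) if r>0 else np.array([0,0,1.])
    else: d=np.array([a,b,1.])
    d=R.T@d; o=-R.T@t
    return o+d*(z-o[2])/d[2]
E
python3 - <<'E'
import cv2
im=cv2.imread("pics/top0.png")
cv2.imwrite("pics/topA.png",cv2.resize(im[195:310,245:445],None,fx=4,fy=4,interpolation=cv2.INTER_CUBIC))
cv2.imwrite("pics/topB.png",cv2.resize(im[215:360,450:550],None,fx=4,fy=4,interpolation=cv2.INTER_CUBIC))
E
```

```text
(no output)
```

View pics/topA.png

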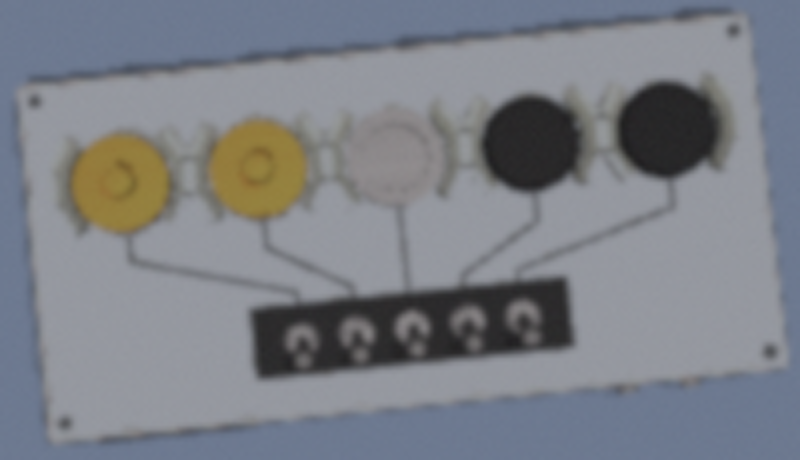

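View pics/topB.png

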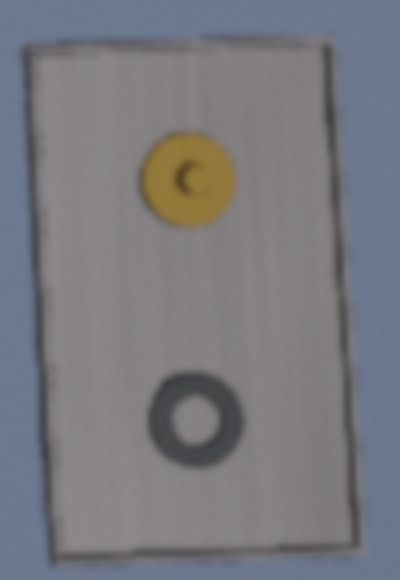

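The crop confirms it: a grey open round with a recess lies in nest 3, places 1 and 2 hold cells, and 4 and 5 are blank. Next I compute positions.

```bash
python3 - <<'E'
from h import *
def A(x,y): return 245+(x+.5)/4-.5,195+(y+.5)/4-.5
def B(x,y): return 450+(x+.5)/4-.5,215+(y+.5)/4-.5
def w(p,z): return px2w("top",*p,z)
scr=[w(A(*p),.045) for p in((35,100),(734,30),(770,351),(65,423))]
scr=np.array(scr); print(scr, scr.mean(0))
cor=np.array([w(A(*p),.045) for p in((18,88),(744,13),(787,364),(50,441))]);print("corners",cor,cor.mean(0))
print(np.linalg.norm(cor-np.roll(cor,1,0),axis=1))
yv=(cor[0]-cor[1])+(cor[3]-cor[2]); print("yaw",np.arctan2(-yv[0],yv[1]))
yaw=np.arctan2(-yv[0],yv[1]); c,s=np.cos(yaw),np.sin(yaw); R=np.array([[c,-s],[s,c]]); o=cor.mean(0)[:2]
for n,p in (("c1",(121,183,.067)),("c2",(259,168,.067)),("body",(395,156,.055)),("b4",(532,143,.056)),("b5",(667,129,.056))):
    q=w(A(*p[:2]),p[2])[:2]; print(n,q,R.T@(q-o))
for i,y in enumerate((128,64,0,-64,-128)): print("place",i+1,o+R@[.032,y/1e3])
for i,y in enumerate((52,26,0,-26,-52)): print("tog",i+1,o+R@[-.048,y/1e3])
print("disc",w(B(189,179),.010),"spacer",w(B(196,419),.010))
print("disc stud",w(B(194,180),.024))
tc=np.array([w(B(*p),.012) for p in((27,45),(332,40),(358,550),(54,560))]); print("tray",tc)
print("jar",px2w("top",480,148,.1),"beaker",px2w("top",155,298,.0))
print("yel",px2w("top",358,341,.01))
E
```

```text
[[ 0.62618679  0.13838406  0.045     ]
 [ 0.65072636 -0.19263476  0.045     ]
 [ 0.49908954 -0.20350325  0.045     ]
 [ 0.47439151  0.12709693  0.045     ]] [ 0.56259855 -0.03266426  0.045     ]
corners [[ 0.63208225  0.14629696  0.045     ]
 [ 0.65869366 -0.19768919  0.045     ]
 [ 0.49281768 -0.21121649  0.045     ]
 [ 0.46622908  0.13424934  0.045     ]] [ 0.56245567 -0.03208984  0.045     ]
[0.16629016 0.34501397 0.16642665 0.34648751]
yaw 0.07701015706165638
c1 [0.58456994 0.09701961] [0.03198164 0.12702546]
c2 [0.58982201 0.03318496] [0.03230709 0.06297593]
body [ 0.59454711 -0.03021024] [ 0.03214093 -0.0005949 ]
b4 [ 0.59886926 -0.09428301] [ 0.03152089 -0.06481029]
b5 [ 0.60375858 -0.15754912] [ 0.03152841 -0.12826504]
place 1 [0.58451327 0.09799268]
place 2 [0.58943705 0.03418236]
place 3 [ 0.59436083 -0.02962795]
place 4 [ 0.59928461 -0.09343827]
place 5 [ 0.60420839 -0.15724858]
tog 1 [0.51059736 0.0160632 ]
tog 2 [ 0.51259765 -0.00985974]
tog 3 [ 0.51459793 -0.03578268]
tog 4 [ 0.51659822 -0.06170562]
tog 5 [ 0.5185985  -0.08762856]
disc [ 0.53986312 -0.32751962  0.01      ] spacer [ 0.42467021 -0.32533375  0.01      ]
disc stud [ 0.5390297  -0.32590732  0.024     ]
tray [[ 0.60680261 -0.25145516  0.012     ]
 [ 0.60532929 -0.3996379   0.012     ]
 [ 0.36072561 -0.39919909  0.012     ]
 [ 0.35993197 -0.25370746  0.012     ]]
jar [ 0.74061672 -0.28100803  0.1       ] beaker [0.48288588 0.336695   0.        ]
yel [ 0.39085661 -0.0538849   0.01      ]
```

```bash
cat >> h.py <<'E'
def plan(target,yaw,n,op,k=10):
    s=bot.observe(); p=np.array(s["ee_pos"]); R=np.array(s["tcp_rot"])
    from scipy.spatial.transform import Rotation as Ro
    Rt=np.array([[np.cos(yaw),np.sin(yaw),0],[np.sin(yaw),-np.cos(yaw),0],[0,0,-1.]])
    rv=Ro.from_matrix(R.T@Rt).as_rotvec(); d=(np.array(target)-p)/n; st=Ro.from_rotvec(rv/n).as_matrix()
    rows=[]
    for i in range(n):
        rows.append([op]+[round(float(x),3) for x in R.T@d/.05]+[round(float(x),3) for x in rv/n/.08]); R=R@st
    rows+= [[op]+[0]*6]*(k-n)
    print(str(rows).replace(" ","")); print(rv)
def st():
    s=bot.observe(); print(round(s["time"],2),np.round(s["ee_pos"],4),"yaw",round(float(np.arctan2(s["tcp_rot"][1,0],s["tcp_rot"][0,0])),4),"tilt",np.round(s["tcp_rot"][:2,2],4),"F",np.round(s["force"],2),"op",round(s["opening"],4))
E
python3 - <<'E'
from h import *
plan((.44,.25,.245),1.247-.78,10,1)
E
```

```text
[[1,-0.495,0.675,0.0,0.0,0.001,0.975],[1,-0.441,0.712,-0.0,0.0,0.001,0.975],[1,-0.385,0.744,-0.0,0.0,0.001,0.975],[1,-0.325,0.772,-0.0,0.0,0.001,0.975],[1,-0.264,0.795,-0.0,0.0,0.001,0.975],[1,-0.202,0.813,-0.0,0.0,0.001,0.975],[1,-0.138,0.826,-0.0,0.0,0.001,0.975],[1,-0.073,0.834,-0.0,0.0,0.001,0.975],[1,-0.008,0.838,-0.0,0.0,0.001,0.975],[1,0.058,0.836,-0.0,0.0,0.001,0.975]]
[2.62268613e-04 9.31652461e-04 7.80003895e-01]
```

```bash
python3 -m creep '[[[1,-0.5,0.68,0,0,0,0.98],[1,-0.44,0.71,0,0,0,0.98],[1,-0.38,0.74,0,0,0,0.98],[1,-0.32,0.77,0,0,0,0.98],[1,-0.26,0.8,0,0,0,0.98],[1,-0.2,0.81,0,0,0,0.98],[1,-0.14,0.83,0,0,0,0.98],[1,-0.07,0.83,0,0,0,0.98],[1,0,0.84,0,0,0,0.98],[1,0.06,0.84,0,0,0,0.98]]]'; python3 -c "
from h import *
st(); plan((.428,-.19,.2),.077,10,.68)"
```

```text
time: 1.4
ee_pos: [0.4411, 0.2492, 0.2452]
tcp_rot: [[0.896, 0.444, -0.0], [0.444, -0.896, -0.0], [-0.0, -0.0, -1.0]]
force: [0.7, 0.2, -0.6]
opening: 0.0855
1.4 [0.4411 0.2492 0.2452] yaw 0.4604 tilt [-0.0001 -0.    ] F [ 0.7   0.25 -0.63] op 0.0855
[[0.68,-0.414,0.775,0.09,-0.0,0.0,0.479],[0.68,-0.384,0.791,0.09,-0.0,0.0,0.479],[0.68,-0.353,0.805,0.09,-0.0,0.0,0.479],[0.68,-0.322,0.818,0.09,-0.0,0.0,0.479],[0.68,-0.29,0.829,0.09,-0.0,0.0,0.479],[0.68,-0.258,0.84,0.09,-0.0,0.0,0.479],[0.68,-0.226,0.849,0.09,-0.0,0.0,0.479],[0.68,-0.193,0.857,0.09,-0.0,0.0,0.479],[0.68,-0.16,0.864,0.09,-0.0,0.0,0.479],[0.68,-0.127,0.869,0.09,-0.0,0.0,0.479]]
[-3.36429272e-05  1.32255478e-04  3.83414914e-01]
```

```bash
python3 -m creep '[[[0.68,-0.41,0.78,0.1,0,0,0.48],[0.68,-0.38,0.79,0.1,0,0,0.48],[0.68,-0.35,0.8,0.1,0,0,0.48],[0.68,-0.32,0.82,0.1,0,0,0.48],[0.68,-0.29,0.83,0.1,0,0,0.48],[0.68,-0.26,0.84,0.1,0,0,0.48],[0.68,-0.23,0.85,0.1,0,0,0.48],[0.68,-0.19,0.86,0.1,0,0,0.48],[0.68,-0.16,0.86,0.1,0,0,0.48],[0.68,-0.13,0.87,0.1,0,0,0.48]]]'; python3 -c "
from h import *
st(); plan((.4247,-.3253,.09),.077,7,.68)"
```

```text
time: 2.65
ee_pos: [0.4286, -0.1902, 0.1951]
tcp_rot: [[0.997, 0.077, 0.0], [0.077, -0.997, 0.0], [0.0, -0.0, -1.0]]
force: [1.8, 0.2, -0.4]
opening: 0.0586
2.65 [ 0.4286 -0.1902  0.1951] yaw 0.0775 tilt [0.     0.0001] F [ 1.75  0.18 -0.38] op 0.0586
[[0.68,-0.041,0.384,0.3,-0.0,-0.0,0.001],[0.68,-0.041,0.384,0.3,-0.0,-0.0,0.001],[0.68,-0.041,0.384,0.3,-0.0,-0.0,0.001],[0.68,-0.041,0.384,0.3,-0.0,-0.0,0.001],[0.68,-0.041,0.384,0.3,-0.0,-0.0,0.001],[0.68,-0.041,0.384,0.3,-0.0,-0.0,0.001],[0.68,-0.041,0.384,0.3,-0.0,-0.0,0.001],[0.68,0,0,0,0,0,0],[0.68,0,0,0,0,0,0],[0.68,0,0,0,0,0,0]]
[-5.41072035e-05 -1.92748444e-05  5.31090355e-04]
```

```bash
python3 -m creep '[[[0.68,-0.04,0.38,0.3,0,0,0],[0.68,-0.04,0.38,0.3,0,0,0],[0.68,-0.04,0.38,0.3,0,0,0],[0.68,-0.04,0.38,0.3,0,0,0],[0.68,-0.04,0.39,0.3,0,0,0],[0.68,-0.04,0.39,0.3,0,0,0],[0.68,-0.04,0.39,0.3,0,0,0],[0.68,0,0,0,0,0,0],[0.68,0,0,0,0,0,0],[0.68,0,0,0,0,0,0]]]'; python3 -c "
from h import *
import cv2
st(); cv2.imwrite('pics/w1.png',bot.camera('wrist')[:,:,::-1]); c=bot.calibration('wrist'); np.savez('w1.npz',**{k:c[k] for k in 'KRt'})"
```

```text
time: 3.9
ee_pos: [0.4257, -0.3235, 0.0907]
tcp_rot: [[0.997, 0.079, 0.0], [0.079, -0.997, -0.0], [0.0, 0.0, -1.0]]
force: [-0.3, 0.8, 0.3]
opening: 0.0581
3.9 [ 0.4257 -0.3235  0.0907] yaw 0.0795 tilt [ 0.0004 -0.0003] F [-0.31  0.76  0.26] op 0.0581
```

View pics/w1.png

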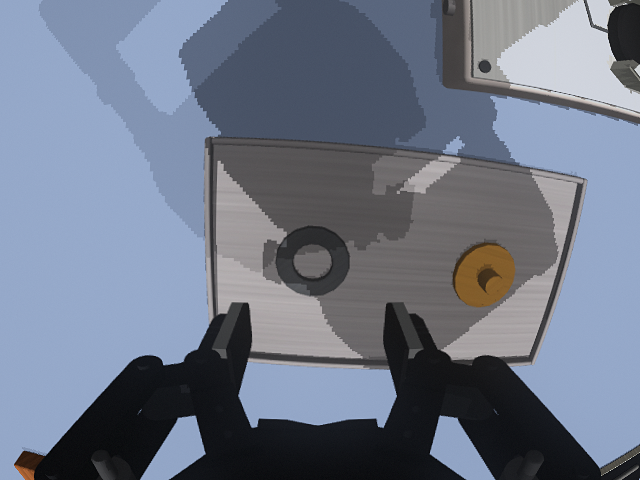

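Wrist view: the ring is at (313,261) and the disc at (485,274), with its stud at (490,280). The fingertips are at about (240,305) and (397,305).

```bash
python3 -c "
from h import *
c=dict(np.load('w1.npz'))
print(px2w('wrist',313,261,.010,c),px2w('wrist',484.5,274.5,.010,c))
plan((.4246,-.3253,.030),.077,5,.68)"
```

```text
[ 0.42475571 -0.32386507  0.01      ] [ 0.5380156  -0.32534876  0.01      ]
[[0.68,-0.005,0.006,0.243,0.001,-0.001,0.006],[0.68,-0.005,0.007,0.243,0.001,-0.001,0.006],[0.68,-0.005,0.007,0.243,0.001,-0.001,0.006],[0.68,-0.005,0.007,0.243,0.001,-0.001,0.006],[0.68,-0.005,0.007,0.243,0.001,-0.001,0.006],[0.68,0,0,0,0,0,0],[0.68,0,0,0,0,0,0],[0.68,0,0,0,0,0,0],[0.68,0,0,0,0,0,0],[0.68,0,0,0,0,0,0]]
[ 0.00038908 -0.00041195  0.00258712]
```

```bash
python3 -m creep '[[[0.68,-0.02,0.02,0.2,0,0,0.03],[0.68,0,0,0.2,0,0,0],[0.68,0,0,0.2,0,0,0],[0.68,0,0,0.2,0,0,0],[0.68,0,0,0.2,0,0,0],[0.68,0,0,0.2,0,0,0],[0.68,0,0,0.1,0,0,0],[0.68,0,0,0.04,0,0,0],[0.68,0,0,0,0,0,0],[0.68,0,0,0,0,0,0]]]'; python3 -c "
from h import *
import cv2
st(); cv2.imwrite('pics/w2.png',bot.camera('wrist')[150:450,120:520,::-1].repeat(2,0).repeat(2,1))"
```

```text
time: 5.2
ee_pos: [0.4247, -0.3251, 0.0236]
tcp_rot: [[0.997, 0.077, 0.0], [0.077, -0.997, -0.0], [0.0, 0.0, -1.0]]
force: [0.4, -0.8, 0.5]
opening: 0.058
5.2 [ 0.4247 -0.3251  0.0236] yaw 0.0766 tilt [ 0.0004 -0.0004] F [ 0.38 -0.76  0.48] op 0.058
```

View pics/w2.png

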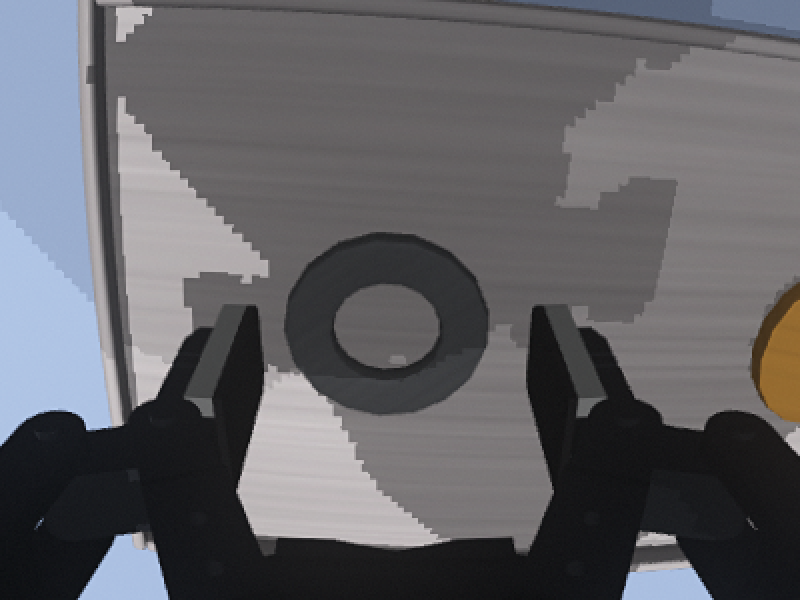

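```bash
python3 -m creep '[[[0.68,0,0,0.04,0,0,0],[0.68,0,0,0.04,0,0,0],[0.68,0,0,0.02,0,0,0],[0.68,0,0,0,0,0,0],[0.68,0,0,0,0,0,0],[0.68,0,0,0,0,0,0],[0.68,0,0,0,0,0,0],[0.68,0,0,0,0,0,0],[0.68,0,0,0,0,0,0],[0.68,0,0,0,0,0,0]]]'; python3 -c "
from h import *
import cv2
st(); cv2.imwrite('pics/w3.png',bot.camera('wrist')[150:450,120:520,::-1].repeat(2,0).repeat(2,1))"
```

```text
time: 6.5
ee_pos: [0.4246, -0.325, 0.0183]
tcp_rot: [[0.997, 0.077, 0.0], [0.077, -0.997, -0.0], [0.0, 0.0, -1.0]]
force: [-0.3, 1.1, -0.1]
opening: 0.0583
6.5 [ 0.4246 -0.325   0.0183] yaw 0.0767 tilt [ 0.     -0.0001] F [-0.33  1.1  -0.06] op 0.0583
```

View pics/w3.png

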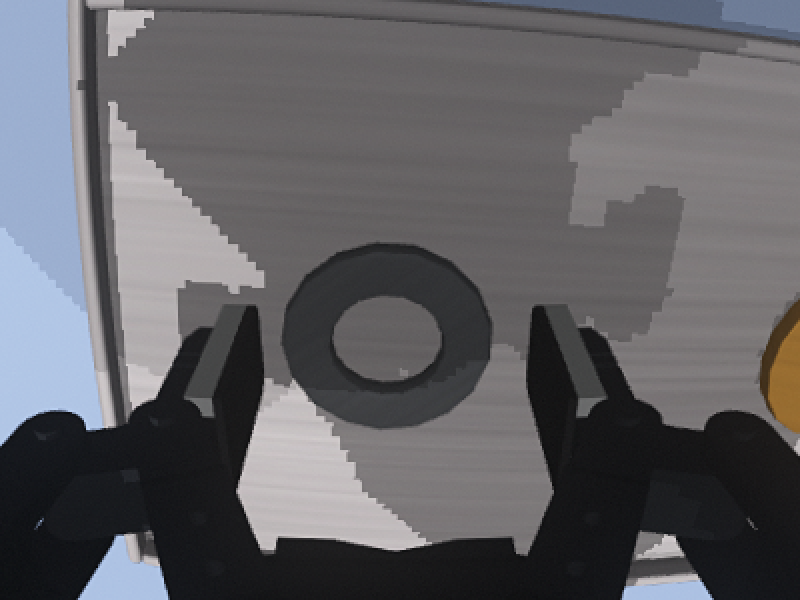

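```bash
python3 -m creep '[[[0.68,0,0,0.04,0,0,0],[0.68,0,0,0,0,0,0],[0.68,0,0,0.02,0,0,0],[0.68,0,0,0,0,0,0],[0.68,0,0,0,0,0,0],[0.68,0,0,0,0,0,0],[0.68,0,0,0,0,0,0],[0.68,0,0,0,0,0,0],[0.68,0,0,0,0,0,0],[0.68,0,0,0,0,0,0]]]'; python3 -c "
from h import *
import cv2
st(); cv2.imwrite('pics/w4.png',bot.camera('wrist')[150:450,120:520,::-1].repeat(2,0).repeat(2,1))"
```

```text
time: 7.8
ee_pos: [0.4246, -0.325, 0.0153]
tcp_rot: [[0.997, 0.077, -0.0], [0.077, -0.997, -0.0], [-0.0, 0.0, -1.0]]
force: [1.7, 0.3, -0.5]
opening: 0.0585
7.8 [ 0.4246 -0.325   0.0153] yaw 0.0766 tilt [-0. -0.] F [ 1.65  0.33 -0.55] op 0.0585
```

View pics/w4.png

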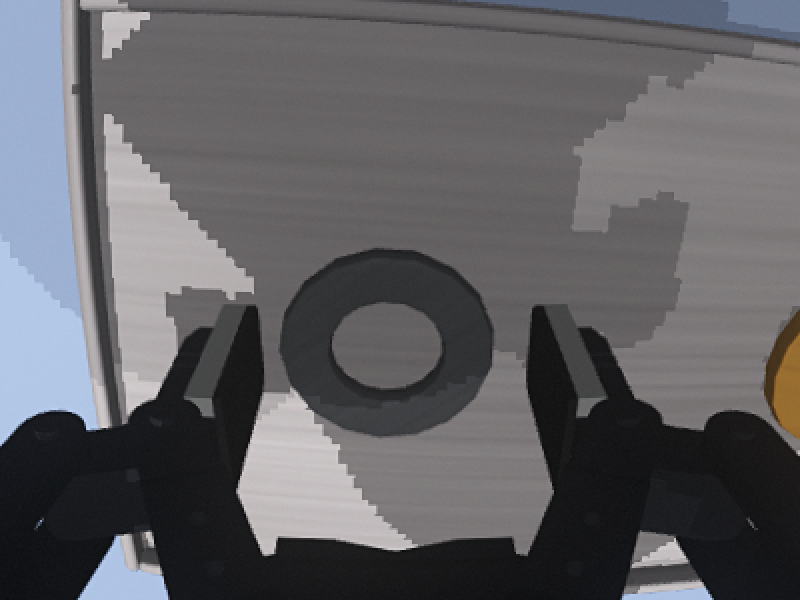

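```bash
python3 -c "
from h import *
c=bot.calibration('wrist')
for z in (0,.004,.008,.012):
  a=px2w('wrist',249.3,302.5,z,c);b=px2w('wrist',385,302.5,z,c);l=px2w('wrist',220,350,z,c);print(z,np.linalg.norm(a-b),(a+b)/2,np.linalg.norm(a-l))"
```

```text
0 0.05958698680066372 [ 0.42555604 -0.3188739   0.        ] 0.031187991858393545
0.004 0.05791963859474425 [ 0.42538632 -0.31674132  0.004     ] 0.030315297247315347
0.008 0.056252290388824726 [ 0.42521661 -0.31460874  0.008     ] 0.02944260263623722
0.012 0.05458494218290515 [ 0.42504689 -0.31247616  0.012     ] 0.02856990802515905
```

```bash
python3 -m creep '[[[0.6,0,0,0,0,0,0],[0.5,0,0,0,0,0,0],[0.4,0,0,0,0,0,0],[0.4,0,0,0,0,0,0],[0.4,0,0,0,0,0,0],[0.4,0,0,0,0,0,0],[0.4,0,0,0,0,0,0],[0.4,0,0,0,0,0,0],[0.4,0,0,0,0,0,0],[0.4,0,0,0,0,0,0]]]' 40; python3 -c "
from h import *
import cv2
st(); cv2.imwrite('pics/w5.png',bot.camera('wrist')[150:450,120:520,::-1].repeat(2,0).repeat(2,1))"
```

```text
time: 9.1
ee_pos: [0.4248, -0.3253, 0.0161]
tcp_rot: [[0.997, 0.077, 0.001], [0.077, -0.997, -0.001], [0.001, 0.001, -1.0]]
force: [-1.8, 1.5, 17.1]
opening: 0.0439
9.1 [ 0.4248 -0.3253  0.0161] yaw 0.0767 tilt [ 0.0007 -0.0008] F [-1.76  1.54 17.07] op 0.0439
```

View pics/w5.png

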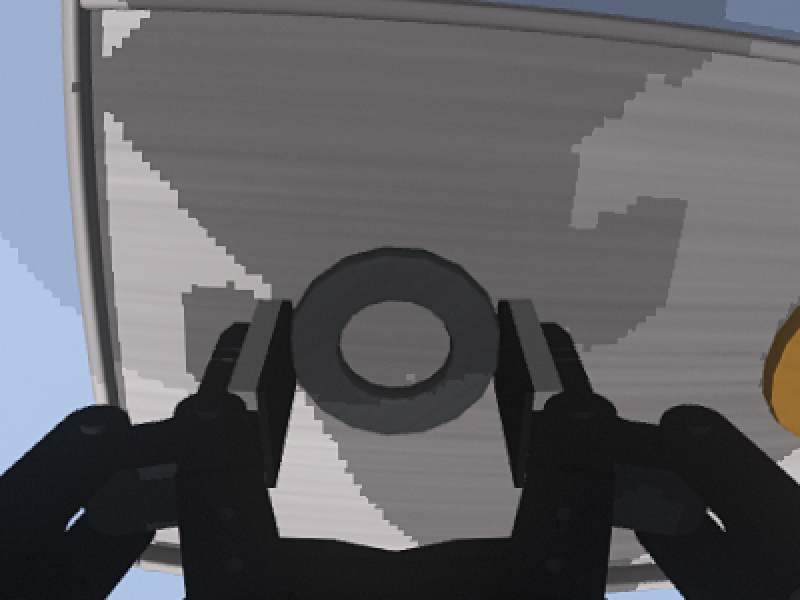

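```bash
python3 -m creep '[[[0.6,0,0,0,0,0,0],[0.6,0,0,-0.05,0,0,0],[0.6,0,0,0,0,0,0],[0.5,0,0,0,0,0,0],[0.4,0,0,0,0,0,0],[0.4,0,0,0,0,0,0],[0.4,0,0,0,0,0,0],[0.4,0,0,0,0,0,0],[0.4,0,0,0,0,0,0],[0.4,0,0,0,0,0,0]]]' 40; python3 -c "
from h import *
st()"
```

```text
time: 10.4
ee_pos: [0.4247, -0.3251, 0.0184]
tcp_rot: [[0.997, 0.076, 0.0], [0.076, -0.997, -0.0], [0.0, 0.0, -1.0]]
force: [-1.6, 2.6, 15.1]
opening: 0.043
10.4 [ 0.4247 -0.3251  0.0184] yaw 0.0765 tilt [ 0.0005 -0.0004] F [-1.65  2.65 15.08] op 0.043
```

```bash
python3 -m creep '[[[0.4,0,0,-0.05,0,0,0],[0.4,0,0,-0.1,0,0,0],[0.4,0,0,-0.4,0,0,0],[0.4,0,0,-0.4,0,0,0],[0.4,0,0,-0.4,0,0,0],[0.4,0,0,-0.4,0,0,0],[0.4,0,0,-0.4,0,0,0],[0.4,0,0,-0.2,0,0,0],[0.4,0,0,0,0,0,0],[0.4,0,0,0,0,0,0]]]' 40; python3 -c "
from h import *
import cv2
st(); cv2.imwrite('pics/w6.png',bot.camera('wrist')[150:450,120:520,::-1].repeat(2,0).repeat(2,1))"
```

```text
time: 11.65
ee_pos: [0.4243, -0.3248, 0.1346]
tcp_rot: [[0.997, 0.077, -0.001], [0.077, -0.997, 0.001], [-0.001, -0.001, -1.0]]
force: [0.1, -0.6, -0.5]
opening: 0.0426
11.65 [ 0.4243 -0.3248  0.1346] yaw 0.0766 tilt [-0.0008  0.0007] F [ 0.15 -0.64 -0.51] op 0.0426
```

View pics/w6.png

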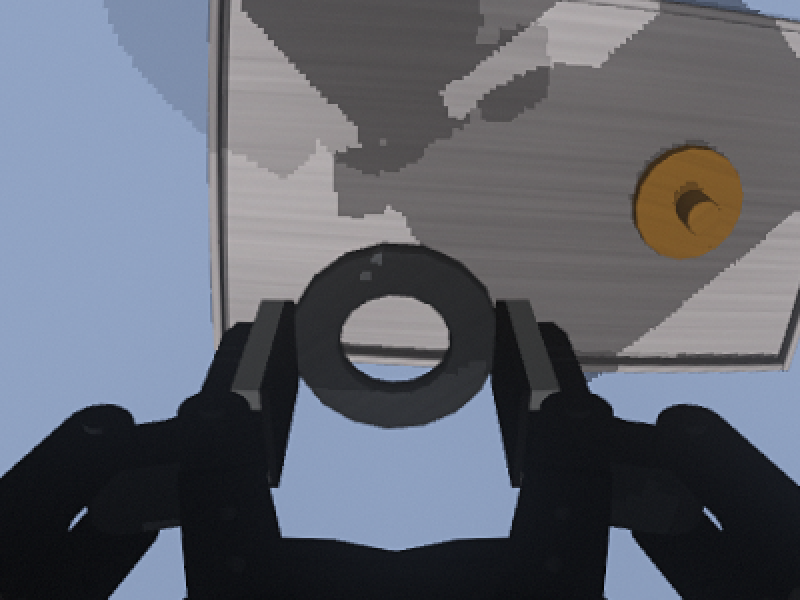

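```bash
python3 -c "
from h import *
s=bot.observe();z=s['ee_pos'][2]
q=px2w('wrist',317.5,318,z-.0084); print((q-s['ee_pos']), s['tcp_rot'].T@(q-s['ee_pos']))
plan((.5945,-.0300,.140),.077,9,.4)"
```

```text
[ 0.00138748  0.00267179 -0.0084    ] [ 0.00159505 -0.00254982  0.00840106]
[[0.4,0.427,-0.624,-0.012,-0.001,0.001,-0.001],[0.4,0.427,-0.624,-0.012,-0.001,0.001,-0.001],[0.4,0.427,-0.624,-0.012,-0.001,0.001,-0.001],[0.4,0.427,-0.624,-0.012,-0.001,0.001,-0.001],[0.4,0.427,-0.624,-0.012,-0.001,0.001,-0.001],[0.4,0.427,-0.624,-0.012,-0.001,0.001,-0.001],[0.4,0.427,-0.624,-0.012,-0.001,0.001,-0.001],[0.4,0.428,-0.624,-0.012,-0.001,0.001,-0.001],[0.4,0.428,-0.624,-0.012,-0.001,0.001,-0.001],[0.4,0,0,0,0,0,0]]
[-0.00094182  0.00084454 -0.00036865]
```

```bash
python3 -m creep '[[[0.4,0.42,-0.62,0,0,0,0],[0.4,0.43,-0.62,0,0,0,0],[0.4,0.43,-0.62,0,0,0,0],[0.4,0.43,-0.62,0,0,0,0],[0.4,0.43,-0.62,0,0,0,0],[0.4,0.43,-0.63,0,0,0,0],[0.4,0.43,-0.63,0,0,0,0],[0.4,0.43,-0.63,0,0,0,0],[0.4,0.43,-0.63,0,0,0,0],[0.4,0,0,0,0,0,0]]]' 40; python3 -c "
from h import *
import cv2
st(); cv2.imwrite('pics/w7.png',bot.camera('wrist')[150:450,120:520,::-1].repeat(2,0).repeat(2,1)); cv2.imwrite('pics/t7.png',bot.camera('top')[160:310,245:445,::-1].repeat(4,0).repeat(4,1))"
```

```text
time: 12.95
ee_pos: [0.5962, -0.0279, 0.1344]
tcp_rot: [[0.997, 0.079, -0.0], [0.079, -0.997, 0.0], [-0.0, -0.0, -1.0]]
force: [0.7, -1.4, -1.0]
opening: 0.0427
12.95 [ 0.5962 -0.0279  0.1344] yaw 0.0792 tilt [-0.0005  0.0004] F [ 0.72 -1.4  -0.99] op 0.0427
```

View pics/w7.png

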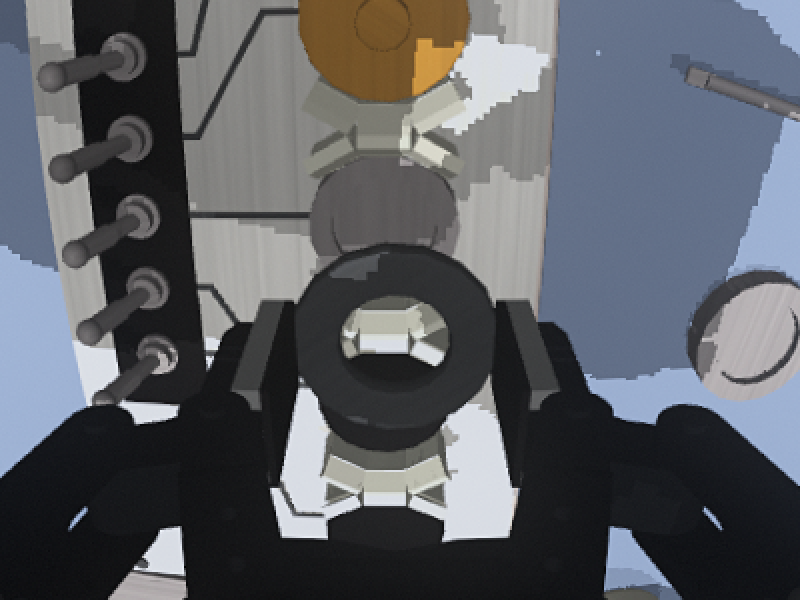

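```bash
cat >> h.py <<'E'
def proj(P,c):
    K,R,t=map(np.array,(c["K"],c["R"],c["t"])); X=np.atleast_2d(P)@R.T+t
    th=np.arctan2(np.hypot(X[:,0],X[:,1]),X[:,2]); ph=np.arctan2(X[:,1],X[:,0])
    return np.c_[K[0,2]+K[0,0]*th*np.cos(ph),K[1,2]+K[1,1]*th*np.sin(ph)]
def circ(x,y,z,r,n=90):
    a=np.linspace(0,2*np.pi,n); return np.c_[x+r*np.cos(a),y+r*np.sin(a),0*a+z]
def overlay(src,dst,circs,c,x0=120,y0=150,s=2):
    import cv2
    im=cv2.imread(src)
    for q,col in circs:
        p=((proj(circ(*q),c)-[x0,y0]+.5)*s).round().astype(int)
        cv2.polylines(im,[p.reshape(-1,1,2)],True,col,1)
    cv2.imwrite(dst,im)
E
python3 - <<'E'
from h import *
c=bot.calibration('wrist')
p=bot.observe()['ee_pos']; R=bot.observe()['tcp_rot']
overlay('pics/w7.png','pics/w7o.png',[((.5945,-.0300,.055,.023),(0,0,255)),((.5894,.0342,.067,.023),(0,0,255)),((.5894,.0342,.081,.007),(0,0,255)),((.5945,-.0300,.055,.016),(0,255,255)),(tuple(p+R@[0,-.001,.0084])+(.023,),(0,255,0))],c)
E
```

```text
(no output)
```

View pics/w7o.png

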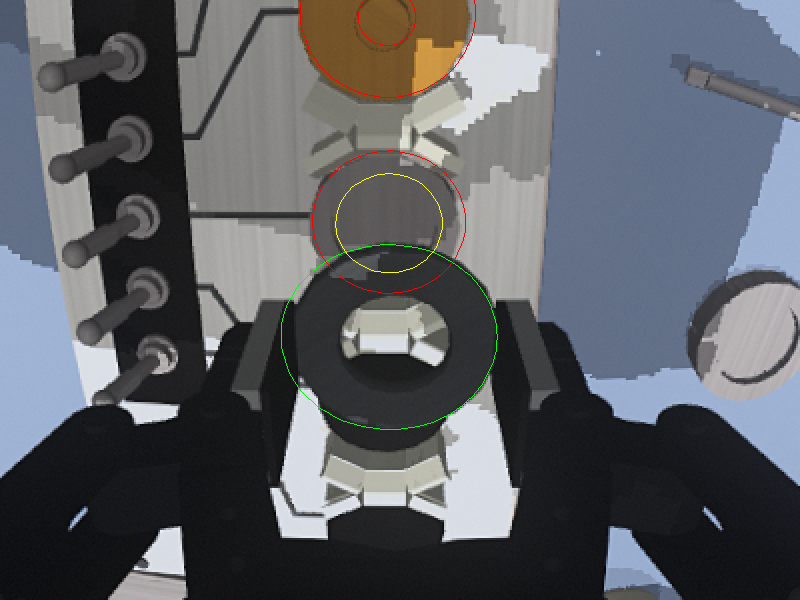

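View pics/t7.png

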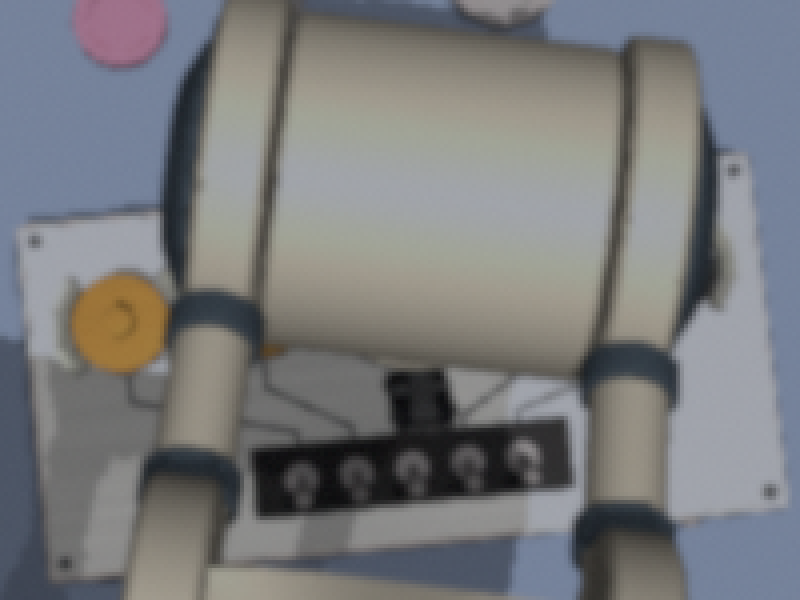

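```bash
python3 - <<'E'
from h import *
s=bot.observe(); c=bot.calibration('wrist'); R=s['tcp_rot'];p=s['ee_pos']
Rc=np.array(c['R']); tc=np.array(c['t']); cp=-Rc.T@tc
print("cam in tool",R.T@(cp-p))
Rct=Rc@R; tct=Rc@p+tc  # cam = Rct*tool + tct
K=dict(K=c['K'],R=Rct,t=tct)
def show(n,z,x,y,meas):
    q=proj(circ(x,y,z,.023,360),K); q=(q-[120,150]+.5)*2
    print(n,"L,R,T,B",q[:,0].min().round(),q[:,0].max().round(),q[:,1].min().round(),q[:,1].max().round(),"meas",meas)
for x,y in((0,0),):
  show('w4',.0053,x,y,(281,493,248,436)); show('w5',.0061,x,y,(291,498,247,433)); show('w6',.0084,x,y,(295,496,243,428))
  for z in(.01,.012,.014,.016): show(z,z,x,y,())
E
```

```text
cam in tool [ 0.00123514 -0.08249627 -0.12768237]
w4 L,R,T,B 279.0 498.0 255.0 441.0 meas (281, 493, 248, 436)
w5 L,R,T,B 279.0 498.0 253.0 439.0 meas (291, 498, 247, 433)
w6 L,R,T,B 281.0 496.0 249.0 432.0 meas (295, 496, 243, 428)
0.01 L,R,T,B 282.0 495.0 246.0 428.0 meas ()
0.012 L,R,T,B 283.0 494.0 242.0 423.0 meas ()
0.014 L,R,T,B 284.0 493.0 238.0 418.0 meas ()
0.016 L,R,T,B 286.0 492.0 234.0 413.0 meas ()
```

```bash
python3 - <<'E'
from h import *
import cv2
s=bot.observe(); c=bot.calibration('wrist'); R=s['tcp_rot'];p=s['ee_pos']
Rc=np.array(c['R']); tc=np.array(c['t'])
K=dict(K=c['K'],R=Rc@R,t=Rc@p+tc)
for z in(.008,.010,.012,.014):
    for y in (-.011,): print(z,((proj([[-.023,y,z],[.023,y,z]],K)-[120,150]+.5)*2).round(1).tolist())
im=cv2.imread('pics/w7.png')[::2,::2]
im=im[60:150,140:250]
cv2.imwrite('pics/w7z.png',cv2.resize(np.clip(im.astype(float)*1.5,0,255).astype('uint8'),None,fx=7,fy=6.5,interpolation=cv2.INTER_CUBIC))
E
```

```text
0.008 [[277.4, 301.8], [499.6, 302.0]]
0.01 [[278.7, 297.4], [498.4, 297.6]]
0.012 [[280.1, 293.1], [497.2, 293.3]]
0.014 [[281.4, 288.9], [496.0, 289.1]]
```

View pics/w7z.png

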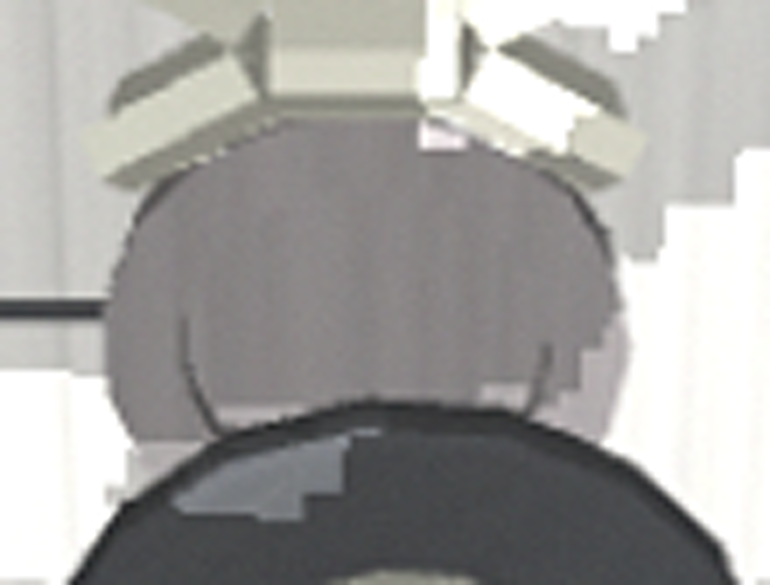

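```bash
python3 -c "
from h import *
plan((.5922,-.0310,.095),.077,5,.4)"
```

```text
[[0.4,-0.012,0.004,0.158,-0.0,0.003,0.001],[0.4,-0.012,0.004,0.158,-0.0,0.003,0.001],[0.4,-0.012,0.004,0.158,-0.0,0.003,0.001],[0.4,-0.012,0.004,0.158,-0.0,0.003,0.001],[0.4,-0.012,0.004,0.158,-0.0,0.003,0.001],[0.4,0,0,0,0,0,0],[0.4,0,0,0,0,0,0],[0.4,0,0,0,0,0,0],[0.4,0,0,0,0,0,0],[0.4,0,0,0,0,0,0]]
[-0.00010917  0.00132265  0.00051599]
```

```bash
python3 -m creep '[[[0.4,-0.05,0.01,0.16,0,0,0],[0.4,0,0,0.16,0,0,0],[0.4,0,0,0.16,0,0,0],[0.4,0,0,0.16,0,0,0],[0.4,0,0,0.16,0,0,0],[0.4,0,0,0,0,0,0],[0.4,0,0,0,0,0,0],[0.4,0,0,0,0,0,0],[0.4,0,0,0,0,0,0],[0.4,0,0,0,0,0,0]]]' 40; python3 -c "
from h import *
import cv2
st(); cv2.imwrite('pics/w8.png',bot.camera('wrist')[150:450,120:520,::-1].repeat(2,0).repeat(2,1));st()"
```

```text
time: 14.3
ee_pos: [0.5931, -0.0307, 0.0954]
tcp_rot: [[0.997, 0.077, 0.0], [0.077, -0.997, -0.0], [0.0, 0.0, -1.0]]
force: [0.5, 0.0, -1.0]
opening: 0.0428
14.3 [ 0.5931 -0.0307  0.0954] yaw 0.0766 tilt [ 0.0002 -0.    ] F [ 0.49  0.02 -0.98] op 0.0428
14.35 [ 0.5931 -0.0307  0.0954] yaw 0.0766 tilt [ 0.0001 -0.    ] F [ 0.15  0.17 -0.63] op 0.0427
```

View pics/w8.png

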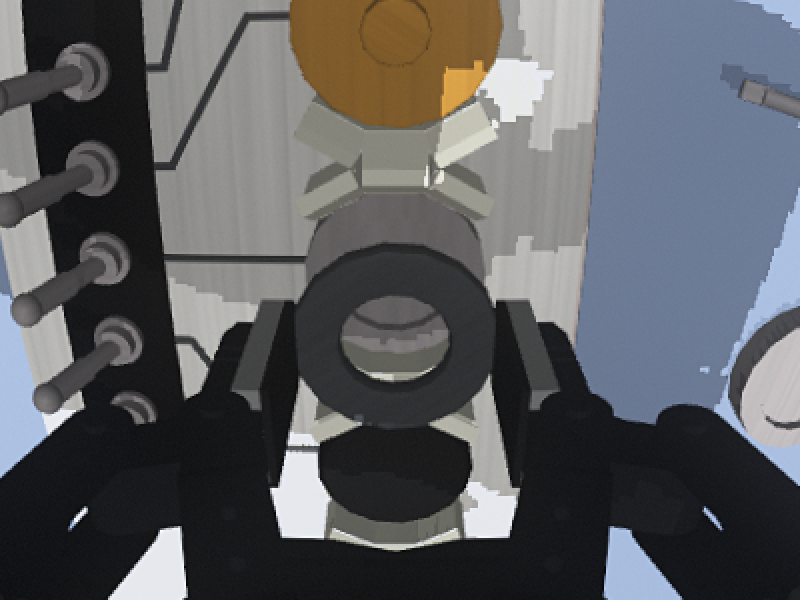

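```bash
python3 - <<'E'
from h import *
import cv2
s=bot.observe(); c=bot.calibration('wrist'); R=s['tcp_rot'];p=s['ee_pos']
r=p+R@[.0015,-.0014,.0084]
y=-.0290; x=.5945
overlay('pics/w8.png','pics/w8o.png',[((x,y,.055,.023),(0,0,255)),((x,y,.055,.016),(0,255,255)),(tuple(r)+(.023,),(0,255,0)),((x,y,.068,.0245),(255,0,0)),((x+.00493,y-.0638,.056,.023),(255,0,255)),((x-.00493,y+.0638,.067,.023),(255,0,255))],c)
im=cv2.imread('pics/w8o.png')
cv2.imwrite('pics/w8z.png',cv2.resize(im[110:530,250:550],None,fx=1.9,fy=1.4))
E
```

```text
(no output)
```

View pics/w8o.png

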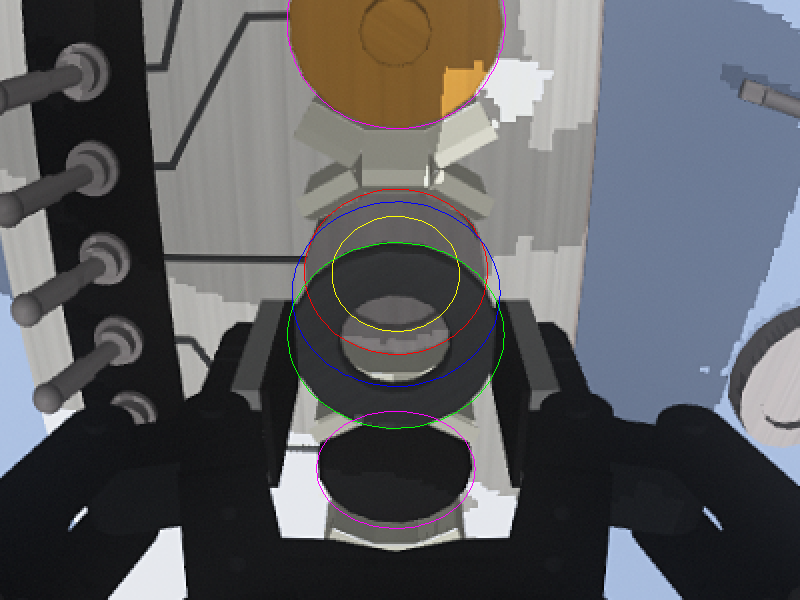

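```bash
python3 -m creep '[[[0.4,0,-0.01,0.1,0,0,0],[0.4,0,0,0.1,0,0,0],[0.4,0,0,0.06,0,0,0],[0.4,0,0,0.06,0,0,0],[0.4,0,0,0.06,0,0,0],[0.4,0,0,0.06,0,0,0],[0.4,0,0,0.04,0,0,0],[0.4,0,0,0,0,0,0],[0.4,0,0,0,0,0,0],[0.4,0,0,0,0,0,0]]]' 40; python3 -c "
from h import *
import cv2
st(); cv2.imwrite('pics/w9.png',bot.camera('wrist')[150:450,120:520,::-1].repeat(2,0).repeat(2,1));st()"
```

```text
time: 15.6
ee_pos: [0.5931, -0.0303, 0.0714]
tcp_rot: [[0.997, 0.077, 0.0], [0.077, -0.997, -0.0], [0.0, 0.0, -1.0]]
force: [0.1, -0.1, -1.4]
opening: 0.0426
15.6 [ 0.5931 -0.0303  0.0714] yaw 0.0766 tilt [ 0.0002 -0.    ] F [ 0.06 -0.1  -1.45] op 0.0426
15.65 [ 0.5931 -0.0303  0.0714] yaw 0.0766 tilt [ 0.0001 -0.    ] F [ 0.8   0.82 -0.44] op 0.0426
```

View pics/w9.png

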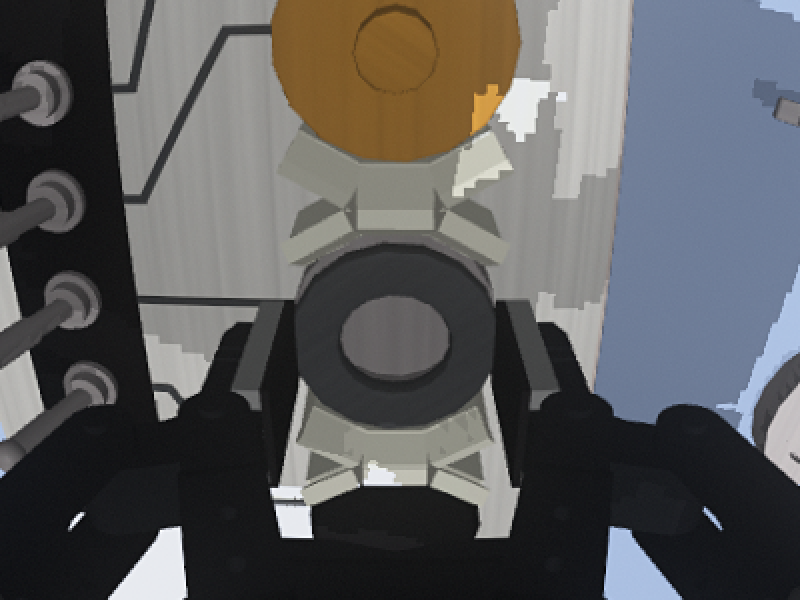

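```bash
python3 -m creep '[[[0.4,0,0,0.02,0,0,0],[0.4,0,0,0.01,0,0,0],[0.4,0,0,0.01,0,0,0],[0.4,0,0,0,0,0,0],[0.4,0,0,0,0,0,0],[0.4,0,0,0,0,0,0],[0.4,0,0,0,0,0,0],[0.4,0,0,0,0,0,0],[0.4,0,0,0,0,0,0],[0.4,0,0,0,0,0,0]]]' 40; python3 -c "
from h import *
st()"
```

```text
time: 16.9
ee_pos: [0.593, -0.0302, 0.0696]
tcp_rot: [[0.997, 0.077, 0.0], [0.077, -0.997, -0.0], [0.0, 0.0, -1.0]]
force: [-2.0, 0.3, 5.9]
opening: 0.0426
16.9 [ 0.593  -0.0302  0.0696] yaw 0.0766 tilt [ 0.0001 -0.    ] F [-2.03  0.3   5.87] op 0.0426
```

```bash
python3 -m creep '[[[0.66,0,0,0,0,0,0],[0.66,0,0,0,0,0,0],[0.66,0,0,0,0,0,0],[0.66,0,0,0,0,0,0],[0.66,0,0,-0.1,0,0,0],[0.66,0,0,-0.4,0,0,0],[0.66,0,0,-0.5,0,0,0],[0.66,0,0,-0.5,0,0,0],[0.66,0,0,0,0,0,0],[0.66,0,0,0,0,0,0]]]' 40; python3 -c "
from h import *
import cv2
st(); cv2.imwrite('pics/w10.png',bot.camera('wrist')[150:450,120:520,::-1].repeat(2,0).repeat(2,1));st()
plan((.5375,-.3254,.10),.077,10,.7)"
```

```text
time: 18.15
ee_pos: [0.5928, -0.0302, 0.144]
tcp_rot: [[0.997, 0.077, -0.0], [0.077, -0.997, 0.0], [-0.0, -0.0, -1.0]]
force: [0.0, 0.3, -0.7]
opening: 0.0564
18.15 [ 0.5928 -0.0302  0.144 ] yaw 0.0766 tilt [-0.0003  0.    ] F [ 0.02  0.29 -0.74] op 0.0564
18.2 [ 0.5926 -0.0302  0.1437] yaw 0.0767 tilt [-0.001   0.0001] F [ 0.05 -0.22 -0.6 ] op 0.0561
[[0.7,-0.155,0.58,0.087,-0.0,0.001,-0.0],[0.7,-0.155,0.58,0.087,-0.0,0.001,-0.0],[0.7,-0.155,0.58,0.087,-0.0,0.001,-0.0],[0.7,-0.155,0.58,0.087,-0.0,0.001,-0.0],[0.7,-0.155,0.58,0.087,-0.0,0.001,-0.0],[0.7,-0.155,0.58,0.087,-0.0,0.001,-0.0],[0.7,-0.155,0.58,0.087,-0.0,0.001,-0.0],[0.7,-0.155,0.58,0.087,-0.0,0.001,-0.0],[0.7,-0.155,0.58,0.087,-0.0,0.001,-0.0],[0.7,-0.155,0.58,0.087,-0.0,0.001,-0.0]]
[-0.00018061  0.00099742 -0.00034847]
```

View pics/w10.png

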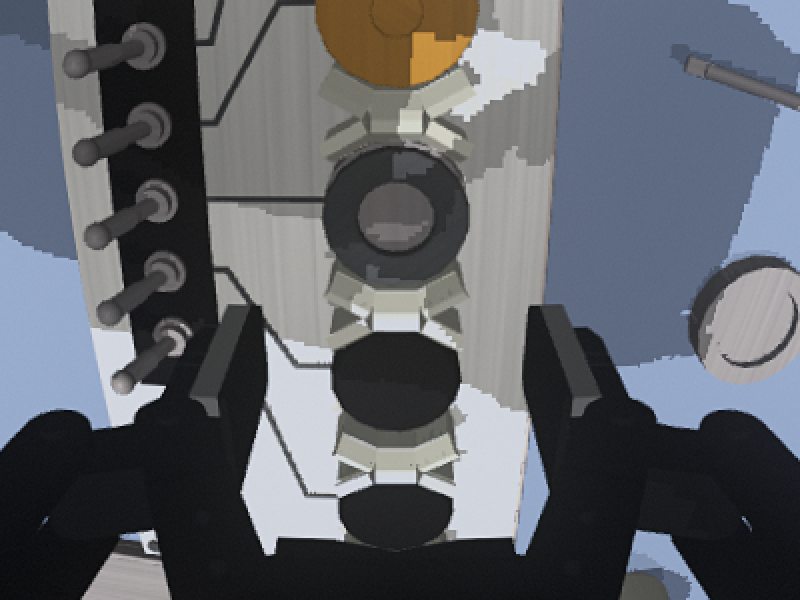

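```bash
python3 -m creep '[[[0.7,-0.16,0.58,0.09,0,0,0],[0.7,-0.16,0.58,0.09,0,0,0],[0.7,-0.16,0.58,0.09,0,0,0],[0.7,-0.16,0.58,0.09,0,0,0],[0.7,-0.16,0.59,0.09,0,0,0],[0.7,-0.16,0.59,0.09,0,0,0],[0.7,-0.16,0.59,0.09,0,0,0],[0.7,-0.16,0.59,0.09,0,0,0],[0.7,-0.16,0.59,0.09,0,0,0],[0.7,-0.16,0.57,0.09,0,0,0]]]' 40; python3 -c "
from h import *
import cv2
c=bot.camera('wrist');c=bot.camera('wrist')
st(); k=bot.calibration('wrist'); c=bot.camera('wrist'); np.savez('w11.npz',**{q:k[q] for q in 'KRt'});cv2.imwrite('pics/w11.png',c[150:450,120:520,::-1].repeat(2,0).repeat(2,1));st()
plan((.537,-.3267,.03),.077,7,.7)"
```

```text
time: 19.45
ee_pos: [0.5349, -0.3282, 0.0981]
tcp_rot: [[0.997, 0.076, -0.001], [0.076, -0.997, 0.001], [-0.001, -0.001, -1.0]]
force: [0.4, 0.6, 1.2]
opening: 0.0597
19.55 [ 0.5346 -0.3298  0.0979] yaw 0.0744 tilt [-0.0012  0.0003] F [-0.07  0.   -1.03] op 0.0598
19.6 [ 0.5348 -0.3283  0.0981] yaw 0.0748 tilt [-0.0013  0.001 ] F [-0.52 -0.19 -0.08] op 0.0598
[[0.7,0.007,-0.004,0.195,-0.002,0.002,-0.004],[0.7,0.007,-0.004,0.195,-0.002,0.002,-0.004],[0.7,0.007,-0.004,0.195,-0.002,0.002,-0.004],[0.7,0.007,-0.004,0.195,-0.002,0.002,-0.004],[0.7,0.007,-0.004,0.195,-0.002,0.002,-0.004],[0.7,0.007,-0.004,0.195,-0.002,0.002,-0.004],[0.7,0.007,-0.004,0.195,-0.002,0.002,-0.004],[0.7,0,0,0,0,0,0],[0.7,0,0,0,0,0,0],[0.7,0,0,0,0,0,0]]
[-0.00107113  0.00126765 -0.00222643]
```

View pics/w11.png

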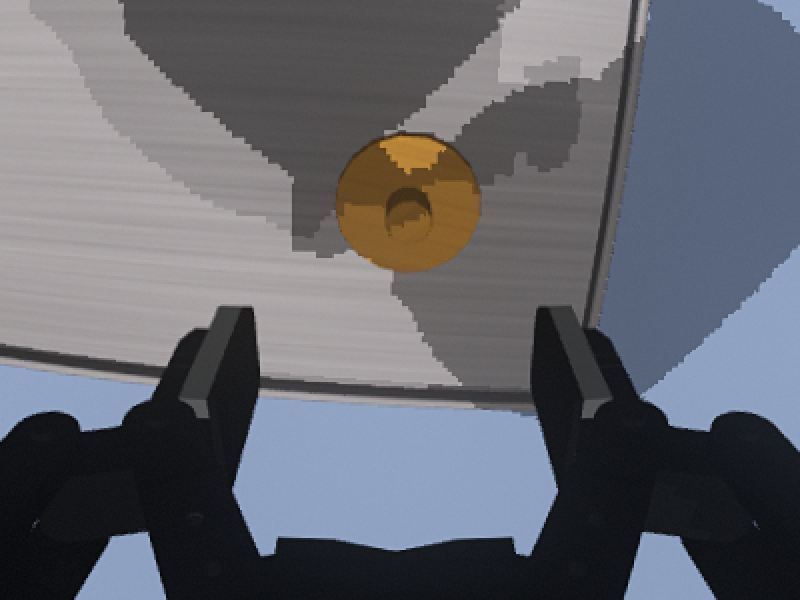

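The disc is centred at crop (408,202), stud up at (408,222), so at about (324,251) in the raw image.

```bash
python3 -c "
from h import *
c=dict(np.load('w11.npz'))
print(px2w('wrist',324,251,.010,c)); st()"
```

```text
[ 0.53993451 -0.32571198  0.01      ]
19.6 [ 0.5348 -0.3283  0.0981] yaw 0.0748 tilt [-0.0013  0.001 ] F [-0.52 -0.19 -0.08] op 0.0598
```

```bash
python3 -m creep '[[[0.7,0.07,-0.02,0.1,0,0,-0.03],[0.7,0,0,0.25,0,0,0],[0.7,0,0,0.25,0,0,0],[0.7,0,0,0.25,0,0,0],[0.7,0,0,0.25,0,0,0],[0.7,0,0,0.25,0,0,0],[0.7,0,0,0.15,0,0,0],[0.7,0,0,0.08,0,0,0],[0.7,0,0,0,0,0,0],[0.7,0,0,0,0,0,0]]]' 40; python3 -c "
from h import *
st()"
```

```text
time: 20.85
ee_pos: [0.5392, -0.3264, 0.0207]
tcp_rot: [[0.997, 0.079, 0.001], [0.079, -0.997, -0.0], [0.0, 0.0, -1.0]]
force: [0.7, 0.2, -0.4]
opening: 0.0599
20.85 [ 0.5392 -0.3264  0.0207] yaw 0.079 tilt [ 0.0005 -0.0004] F [ 0.72  0.25 -0.4 ] op 0.0599
```

```bash
python3 -m creep '[[[0.7,0,0.01,0.04,0,0,0.02],[0.7,0,0,0,0,0,0],[0.6,0,0,0,0,0,0],[0.5,0,0,0,0,0,0],[0.4,0,0,0,0,0,0],[0.4,0,0,0,0,0,0],[0.4,0,0,0,0,0,0],[0.4,0,0,0,0,0,0],[0.4,0,0,0,0,0,0],[0.4,0,0,0,0,0,0]]]' 40; python3 -c "
from h import *
import cv2
st(); cv2.imwrite('pics/w12.png',bot.camera('wrist')[150:450,120:520,::-1].repeat(2,0).repeat(2,1));st()"
```

```text
time: 22.1
ee_pos: [0.5391, -0.3268, 0.0188]
tcp_rot: [[0.997, 0.077, 0.0], [0.077, -0.997, -0.0], [0.0, 0.0, -1.0]]
force: [-2.5, 1.9, 6.7]
opening: 0.0431
22.1 [ 0.5391 -0.3268  0.0188] yaw 0.0774 tilt [ 0.0003 -0.0002] F [-2.54  1.89  6.71] op 0.0431
22.15 [ 0.5391 -0.3268  0.0188] yaw 0.0774 tilt [ 0.0003 -0.0002] F [-1.16  0.31  8.08] op 0.0434
```

View pics/w12.png

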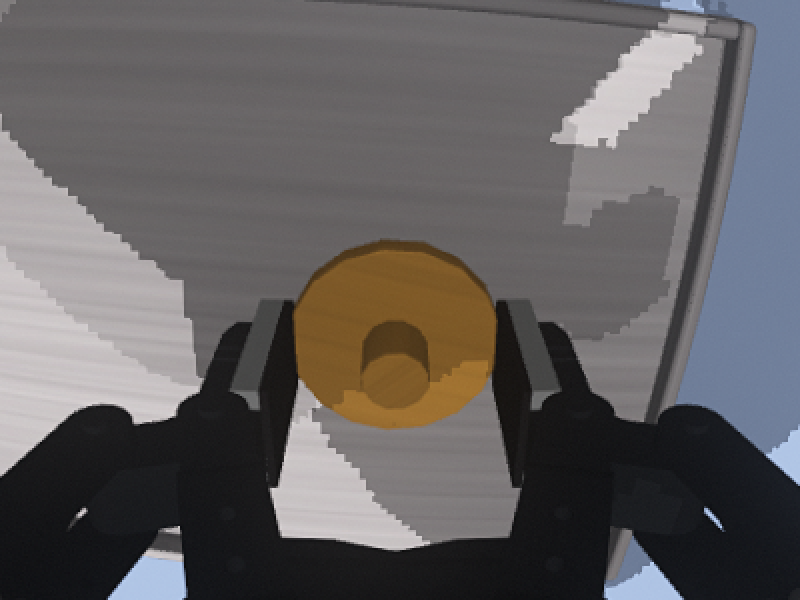

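```bash
python3 -m creep '[[[0.4,0,0,-0.05,0,0,0],[0.4,0,0,-0.2,0,0,0],[0.4,0,0,-0.4,0,0,0],[0.4,0,0,-0.5,0,0,0],[0.4,0,0,-0.5,0,0,0],[0.4,0,-0.2,-0.4,0,0,0],[0.4,0.03,-0.3,-0.3,0,0,0],[0.4,0.1,-0.4,0,0,0,0],[0.4,0.1,-0.4,0,0,0,0],[0.4,0.1,-0.4,0,0,0,0]]]' 40; python3 -c "
from h import *
st(); plan((.593,-.0302,.13),.077,8,.4)"
```

```text
time: 23.4
ee_pos: [0.5488, -0.2387, 0.135]
tcp_rot: [[0.997, 0.078, -0.001], [0.078, -0.997, 0.001], [-0.001, -0.001, -1.0]]
force: [0.2, 0.9, -1.5]
opening: 0.0432
23.4 [ 0.5488 -0.2387  0.135 ] yaw 0.078 tilt [-0.0012  0.0007] F [ 0.21  0.93 -1.49] op 0.0432
[[0.4,0.151,-0.511,0.013,-0.001,0.002,0.002],[0.4,0.151,-0.511,0.013,-0.001,0.002,0.002],[0.4,0.151,-0.511,0.013,-0.001,0.002,0.002],[0.4,0.151,-0.511,0.013,-0.001,0.002,0.002],[0.4,0.15,-0.511,0.013,-0.001,0.002,0.002],[0.4,0.15,-0.511,0.013,-0.001,0.002,0.002],[0.4,0.15,-0.511,0.013,-0.001,0.002,0.002],[0.4,0.15,-0.511,0.013,-0.001,0.002,0.002],[0.4,0,0,0,0,0,0],[0.4,0,0,0,0,0,0]]
[-0.00082678  0.00115451  0.00097599]
```

```bash
python3 -m creep '[[[0.4,0.15,-0.5,0.01,0,0,0],[0.4,0.15,-0.5,0.01,0,0,0],[0.4,0.15,-0.51,0.01,0,0,0],[0.4,0.15,-0.51,0.01,0,0,0],[0.4,0.15,-0.51,0.01,0,0,0],[0.4,0.15,-0.51,0.01,0,0,0],[0.4,0.15,-0.51,0.01,0,0,0],[0.4,0.15,-0.5,0.01,0,0,0],[0.4,0,0,0,0,0,0],[0.4,0,0,0,0,0,0]]]' 40; python3 -c "
from h import *
st()"
```

```text
time: 24.65
ee_pos: [0.5928, -0.0339, 0.1314]
tcp_rot: [[0.997, 0.078, -0.001], [0.078, -0.997, -0.0], [-0.001, 0.0, -1.0]]
force: [-0.3, -0.7, -0.3]
opening: 0.0428
24.65 [ 0.5928 -0.0339  0.1314] yaw 0.0781 tilt [-0.0008 -0.0001] F [-0.25 -0.7  -0.33] op 0.0428
```

```bash
python3 -m creep '[[[0.4,0.01,-0.06,0.1,0,0,0],[0.4,0,0,0.2,0,0,0],[0.4,0,0,0.2,0,0,0],[0.4,0,0,0.2,0,0,0],[0.4,0,0,0,0,0,0],[0.4,0,0,0,0,0,0],[0.4,0,0,0,0,0,0],[0.4,0,0,0,0,0,0],[0.4,0,0,0,0,0,0],[0.4,0,0,0,0,0,0]]]' 40; python3 -c "
from h import *
import cv2
st(); cv2.imwrite('pics/w13.png',bot.camera('wrist')[150:450,120:520,::-1].repeat(2,0).repeat(2,1));st()"
```

```text
time: 25.9
ee_pos: [0.5934, -0.0312, 0.0969]
tcp_rot: [[0.997, 0.077, 0.0], [0.077, -0.997, -0.0], [0.0, 0.0, -1.0]]
force: [0.2, 0.1, -0.5]
opening: 0.0429
25.9 [ 0.5934 -0.0312  0.0969] yaw 0.0774 tilt [ 0.0001 -0.    ] F [ 0.17  0.11 -0.45] op 0.0429
25.95 [ 0.5934 -0.0312  0.0968] yaw 0.0775 tilt [ 0.0001 -0.0001] F [-0.32 -0.04 -1.39] op 0.0428
```

View pics/w13.png

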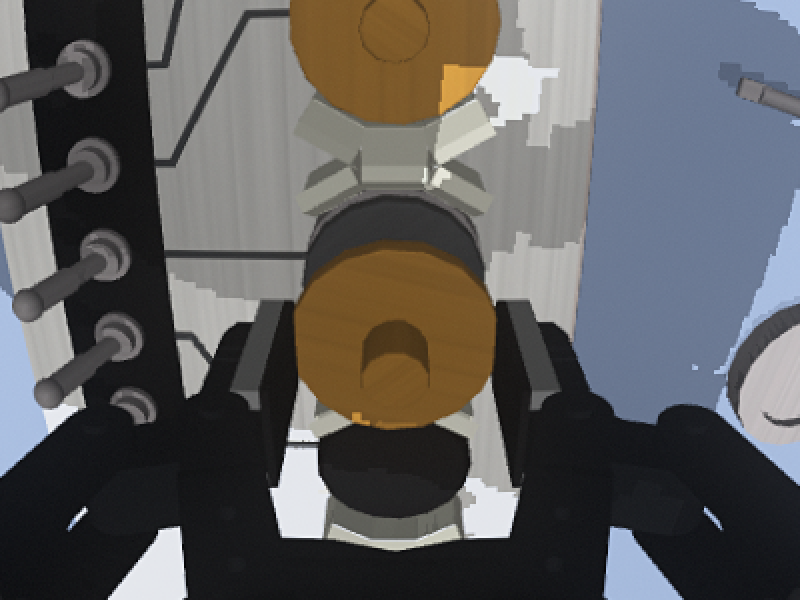

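```bash
python3 -m creep '[[[0.4,0,-0.02,0.1,0,0,0],[0.4,-0.01,0,0.1,0,0,0],[0.4,0,0,0.06,0,0,0],[0.4,0,0,0.06,0,0,0],[0.4,0,0,0.04,0,0,0],[0.4,0,0,0.03,0,0,0],[0.4,0,0,0.02,0,0,0],[0.4,0,0,0,0,0,0],[0.4,0,0,0,0,0,0],[0.4,0,0,0,0,0,0]]]' 40; python3 -c "
from h import *
import cv2
st(); cv2.imwrite('pics/w14.png',bot.camera('wrist')[150:450,120:520,::-1].repeat(2,0).repeat(2,1));st()"
```

```text
time: 27.2
ee_pos: [0.5928, -0.0302, 0.0763]
tcp_rot: [[0.997, 0.077, 0.0], [0.077, -0.997, -0.0], [0.0, 0.0, -1.0]]
force: [-0.2, -0.5, -0.8]
opening: 0.0426
27.2 [ 0.5928 -0.0302  0.0763] yaw 0.0774 tilt [ 0. -0.] F [-0.16 -0.45 -0.78] op 0.0426
27.25 [ 0.5928 -0.0302  0.0763] yaw 0.0774 tilt [ 0.0001 -0.    ] F [-0.72  0.4  -0.71] op 0.0429
```

View pics/w14.png

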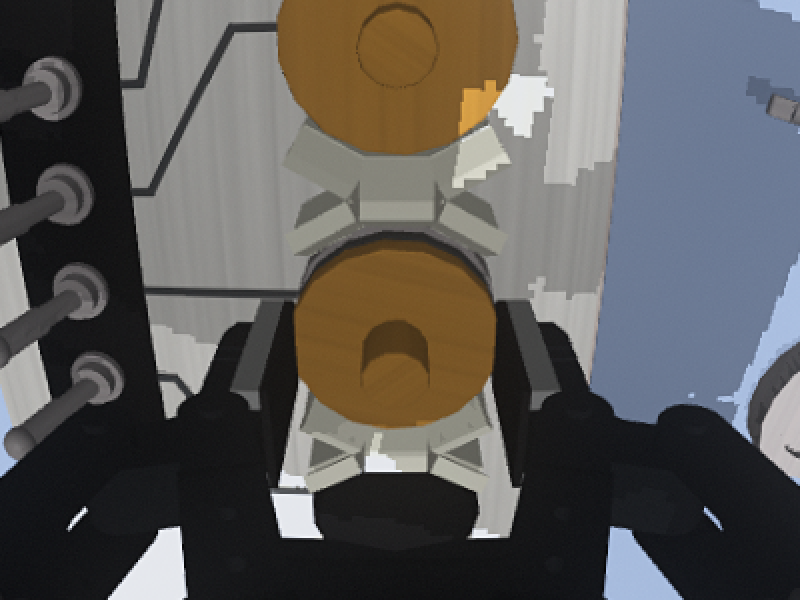

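Not touching yet, but centred. I'll lower it 1 mm more.

```bash
python3 -m creep '[[[0.4,0,0,0.01,0,0,0],[0.4,0,0,0.01,0,0,0],[0.4,0,0,0,0,0,0],[0.4,0,0,0,0,0,0],[0.4,0,0,0,0,0,0],[0.4,0,0,0,0,0,0],[0.4,0,0,0,0,0,0],[0.4,0,0,0,0,0,0],[0.4,0,0,0,0,0,0],[0.4,0,0,0,0,0,0]]]' 40; python3 -c "
from h import *
st()"
```

```text
time: 28.5
ee_pos: [0.5929, -0.0302, 0.0758]
tcp_rot: [[0.997, 0.077, 0.0], [0.077, -0.997, -0.0], [0.0, 0.0, -1.0]]
force: [-1.7, 0.1, 9.2]
opening: 0.0429
28.5 [ 0.5929 -0.0302  0.0758] yaw 0.0774 tilt [ 0.0004 -0.0001] F [-1.69  0.05  9.23] op 0.0429
```

```bash
python3 -m creep '[[[0.66,0,0,0,0,0,0],[0.66,0,0,0,0,0,0],[0.66,0,0,0,0,0,0],[0.66,0,0,0,0,0,0],[0.66,0,0,-0.1,0,0,0],[0.66,0,0,-0.4,0,0,0],[0.66,0,0,-0.5,0,0,0],[0.66,0,0,-0.5,0,0,0],[0.66,0,0,0,0,0,0],[0.66,0,0,0,0,0,0]]]' 40; python3 -c "
from h import *
import cv2
st(); cv2.imwrite('pics/w15.png',bot.camera('wrist')[150:450,120:520,::-1].repeat(2,0).repeat(2,1));st()"
```

```text
time: 29.75
ee_pos: [0.5925, -0.0302, 0.15]
tcp_rot: [[0.997, 0.077, -0.0], [0.077, -0.997, 0.0], [-0.0, -0.0, -1.0]]
force: [0.0, 0.1, 0.4]
opening: 0.0567
29.75 [ 0.5925 -0.0302  0.15  ] yaw 0.0774 tilt [-0.0004  0.    ] F [0.03 0.12 0.37] op 0.0567
29.8 [ 0.5924 -0.0301  0.1497] yaw 0.0773 tilt [-0.0009  0.0002] F [-0.47  0.12 -0.21] op 0.0562
```

View pics/w15.png

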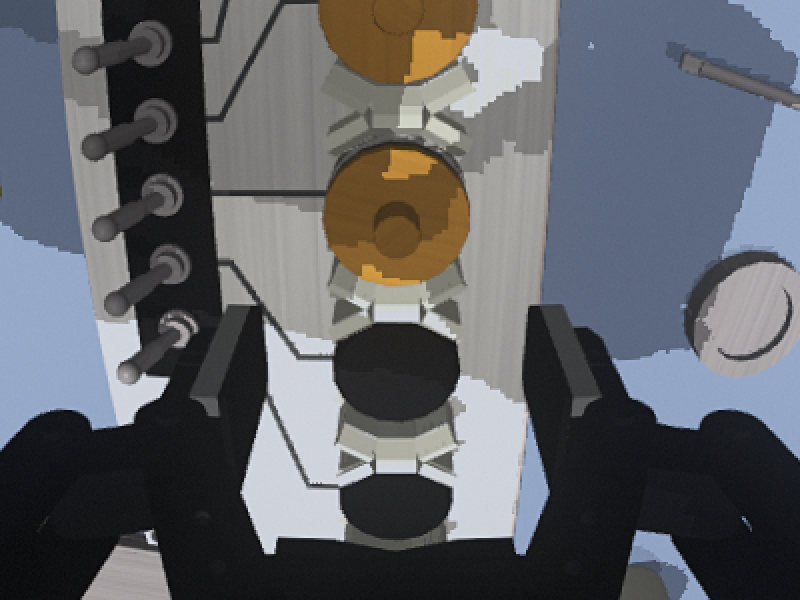

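The disc lies flat and centred on the stack at crop (396,218). Next are toggles 1, 2 and 3. I'll straddle each one with the jaws about 35 mm apart and push with the front finger's inner face.

```bash
python3 -c "
from h import *
plan((.5066,.0154,.125),.077,6,.41)"
```

```text
[[0.41,-0.273,-0.173,0.083,-0.0,0.002,0.001],[0.41,-0.273,-0.173,0.083,-0.0,0.002,0.001],[0.41,-0.273,-0.173,0.083,-0.0,0.002,0.001],[0.41,-0.273,-0.173,0.082,-0.0,0.002,0.001],[0.41,-0.273,-0.173,0.082,-0.0,0.002,0.001],[0.41,-0.273,-0.173,0.082,-0.0,0.002,0.001],[0.41,0,0,0,0,0,0],[0.41,0,0,0,0,0,0],[0.41,0,0,0,0,0,0],[0.41,0,0,0,0,0,0]]
[-0.00022436  0.00092498  0.00034636]
```

```bash
python3 -m creep '[[[0.41,-0.27,-0.17,0.08,0,0,0],[0.41,-0.27,-0.17,0.08,0,0,0],[0.41,-0.27,-0.17,0.08,0,0,0],[0.41,-0.27,-0.17,0.08,0,0,0],[0.41,-0.28,-0.18,0.08,0,0,0],[0.41,-0.28,-0.18,0.08,0,0,0],[0.41,0,0,0,0,0,0],[0.41,0,0,0,0,0,0],[0.41,0,0,0,0,0,0],[0.41,0,0,0,0,0,0]]]' 40; python3 -c "
from h import *
import cv2
st(); k=bot.calibration('wrist'); cv2.imwrite('pics/w16.png',bot.camera('wrist')[150:450,120:520,::-1].repeat(2,0).repeat(2,1));
import math
# raw camera frame offset: add (+1.5,+1.2mm)
R=lambda x,y: (x*math.cos(.077)-y*math.sin(.077),x*math.sin(.077)+y*math.cos(.077))
C=[]
for y in(52,26,0,-26):
  d=R(-.080,y/1e3); C.append(((.5929+.0015+d[0],-.0302+.0014+d[1],.052,.0055),(0,0,255)))
  d=R(-.091,y/1e3); C.append(((.5929+.0015+d[0],-.0302+.0014+d[1],.082,.004),(0,255,0)))
overlay('pics/w16.png','pics/w16o.png',C,k)
st()"
```

```text
time: 31.05
ee_pos: [0.5074, 0.0151, 0.1263]
tcp_rot: [[0.997, 0.077, 0.0], [0.077, -0.997, -0.0], [0.0, 0.0, -1.0]]
force: [-0.2, -0.7, 0.3]
opening: 0.0347
31.05 [0.5074 0.0151 0.1263] yaw 0.0771 tilt [ 0.0003 -0.    ] F [-0.16 -0.7   0.27] op 0.0347
31.1 [0.5073 0.0151 0.1263] yaw 0.0772 tilt [ 0.0003 -0.    ] F [-0.23  0.65 -0.11] op 0.0352
```

View pics/w16o.png

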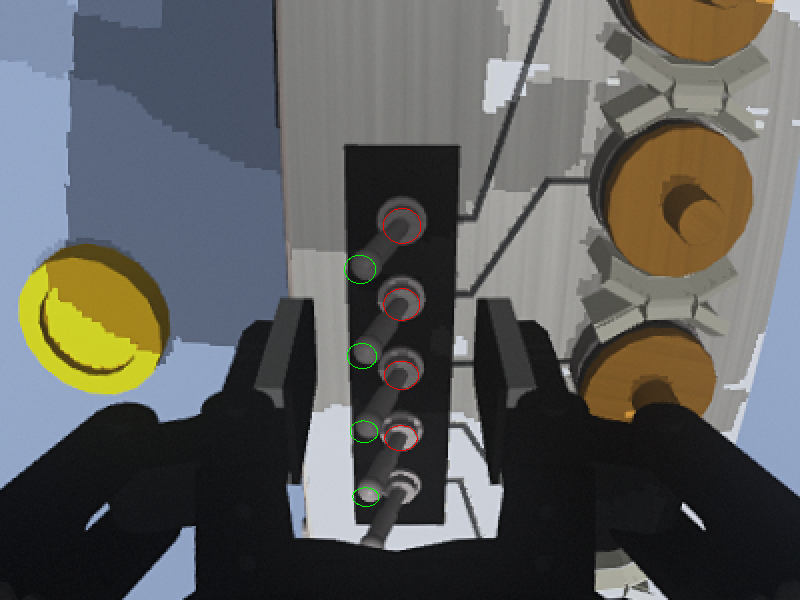

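Overlay matches the toggles: toggle 1's top is at (361,268) and its hinge at (402,225). I'll descend around toggle 1.

```bash
python3 -m creep '[[[0.41,-0.02,0,0.1,0,0,0],[0.41,0,0,0.2,0,0,0],[0.41,0,0,0.2,0,0,0],[0.41,0,0,0.2,0,0,0],[0.41,0,0,0.15,0,0,0],[0.41,0,0,0.1,0,0,0],[0.41,0,0,0,0,0,0],[0.41,0,0,0,0,0,0],[0.41,0,0,0,0,0,0],[0.41,0,0,0,0,0,0]]]' 40; python3 -c "
from h import *
import cv2
st(); cv2.imwrite('pics/w17.png',bot.camera('wrist')[150:450,120:520,::-1].repeat(2,0).repeat(2,1))"
```

```text
time: 32.35
ee_pos: [0.5061, 0.0152, 0.079]
tcp_rot: [[0.997, 0.077, 0.0], [0.077, -0.997, -0.0], [0.0, 0.0, -1.0]]
force: [0.5, -0.5, 0.4]
opening: 0.0349
32.35 [0.5061 0.0152 0.079 ] yaw 0.0775 tilt [ 0.0004 -0.    ] F [ 0.46 -0.49  0.38] op 0.0349
```

View pics/w17.png

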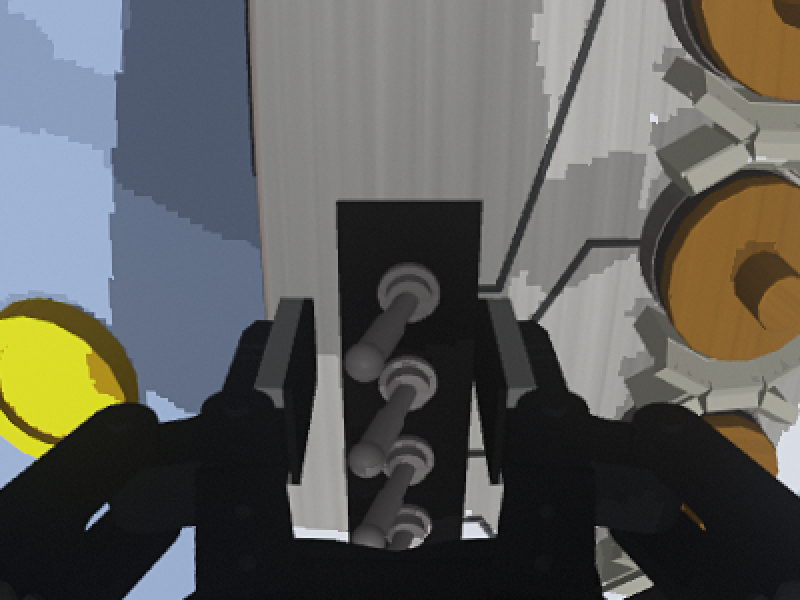

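```bash
python3 -m creep '[[[0.41,0.08,0,0,0,0,0],[0.41,0.08,0,0,0,0,0],[0.41,0.08,0,0,0,0,0],[0.41,0.08,0,0,0,0,0],[0.41,0.06,0,0,0,0,0],[0.41,0.02,0,0,0,0,0],[0.41,0,0,0,0,0,0],[0.41,0,0,0,0,0,0],[0.41,0,0,0,0,0,0],[0.41,0,0,0,0,0,0]]]' 40; python3 -c "
from h import *
import cv2
st(); cv2.imwrite('pics/w18.png',bot.camera('wrist')[150:450,120:520,::-1].repeat(2,0).repeat(2,1))"
```

```text
time: 33.65
ee_pos: [0.5259, 0.0167, 0.0788]
tcp_rot: [[0.997, 0.077, 0.0], [0.077, -0.997, -0.0], [0.0, 0.0, -1.0]]
force: [-0.1, 0.0, 0.4]
opening: 0.0348
33.65 [0.5259 0.0167 0.0788] yaw 0.0774 tilt [ 0. -0.] F [-0.14  0.    0.42] op 0.0348
```

View pics/w18.png

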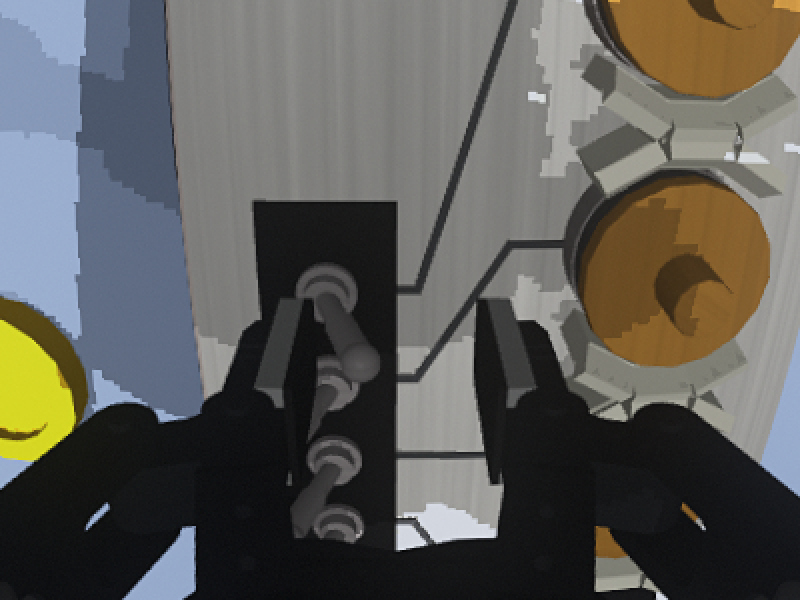

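Toggle 1 now leans towards the nests, with its top at (360,362). Next I go over to toggle 2.

```bash
python3 -m creep '[[[0.41,0,0,-0.4,0,0,0],[0.41,0,0,-0.3,0,0,0],[0.41,-0.2,0.26,0,0,0,0],[0.41,-0.2,0.26,0,0,0,0],[0.41,0,0,0,0,0,0],[0.41,0,0,0,0,0,0],[0.41,0,0,0.2,0,0,0],[0.41,0,0,0.25,0,0,0],[0.41,0,0,0.25,0,0,0],[0.41,0,0,0,0,0,0]]]' 40; python3 -c "
from h import *
import cv2
st(); cv2.imwrite('pics/w19.png',bot.camera('wrist')[150:450,120:520,::-1].repeat(2,0).repeat(2,1));st()"
```

```text
time: 34.95
ee_pos: [0.5073, -0.0105, 0.0775]
tcp_rot: [[0.997, 0.078, -0.002], [0.078, -0.997, 0.0], [-0.002, -0.001, -1.0]]
force: [-0.7, -0.4, -0.2]
opening: 0.035
34.95 [ 0.5073 -0.0105  0.0775] yaw 0.0776 tilt [-0.0024  0.0003] F [-0.7  -0.41 -0.2 ] op 0.035
35.0 [ 0.5077 -0.0106  0.0781] yaw 0.0775 tilt [-0.0014  0.0002] F [-1.38  0.16  0.17] op 0.0352
```

View pics/w19.png

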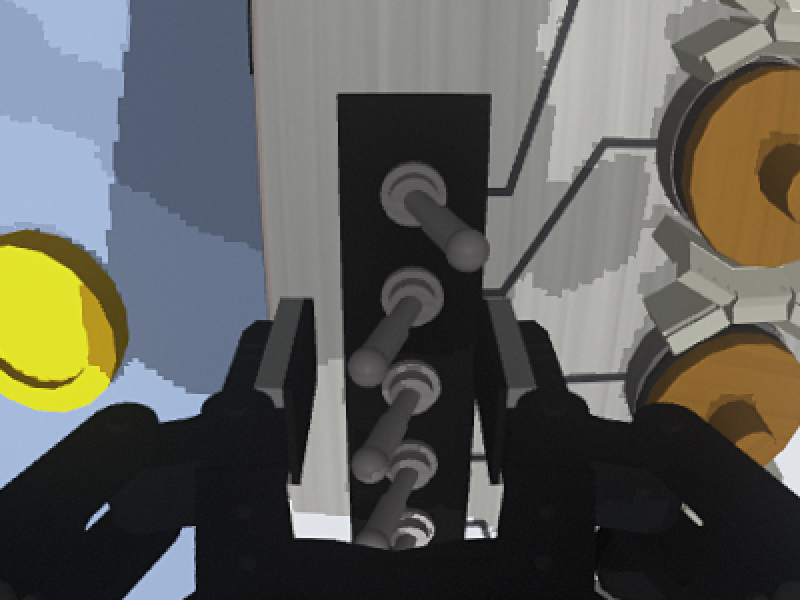

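Toggle 1 stays on (top at (468,250)). Toggle 2, top at (369,365), is between the pads, so I push it.

```bash
python3 -m creep '[[[0.41,0.08,0,0,0,0,0],[0.41,0.08,0,0,0,0,0],[0.41,0.08,0,0,0,0,0],[0.41,0.08,0,0,0,0,0],[0.41,0.06,0,0,0,0,0],[0.41,0.02,0,0,0,0,0],[0.41,0,0,0,0,0,0],[0.41,0,0,0,0,0,0],[0.41,0,0,0,0,0,0],[0.41,0,0,0,0,0,0]]]' 40; python3 -c "
from h import *
st()"
```

```text
time: 36.25
ee_pos: [0.5279, -0.0092, 0.0788]
tcp_rot: [[0.997, 0.077, 0.0], [0.077, -0.997, -0.0], [0.0, 0.0, -1.0]]
force: [-0.4, -0.3, -0.1]
opening: 0.0354
36.25 [ 0.5279 -0.0092  0.0788] yaw 0.0774 tilt [ 0. -0.] F [-0.36 -0.32 -0.11] op 0.0354
```

```bash
python3 -m creep '[[[0.41,0,0,-0.4,0,0,0],[0.41,0,0,-0.3,0,0,0],[0.41,-0.2,0.26,0,0,0,0],[0.41,-0.2,0.26,0,0,0,0],[0.41,0,0,0,0,0,0],[0.41,0,0,0,0,0,0],[0.41,0,0,0.2,0,0,0],[0.41,0,0,0.25,0,0,0],[0.41,0,0,0.25,0,0,0],[0.41,0,0,0,0,0,0]]]' 40; python3 -c "
from h import *
import cv2
st(); cv2.imwrite('pics/w20.png',bot.camera('wrist')[150:450,120:520,::-1].repeat(2,0).repeat(2,1));st()"
```

```text
time: 37.5
ee_pos: [0.5093, -0.0364, 0.0775]
tcp_rot: [[0.997, 0.078, -0.002], [0.078, -0.997, 0.0], [-0.002, -0.001, -1.0]]
force: [0.8, 0.5, 0.3]
opening: 0.0352
37.5 [ 0.5093 -0.0364  0.0775] yaw 0.0776 tilt [-0.0023  0.0004] F [0.83 0.53 0.31] op 0.0352
37.55 [ 0.5097 -0.0365  0.0781] yaw 0.0775 tilt [-0.0014  0.0003] F [0.36 0.1  0.93] op 0.0348
```

View pics/w20.png

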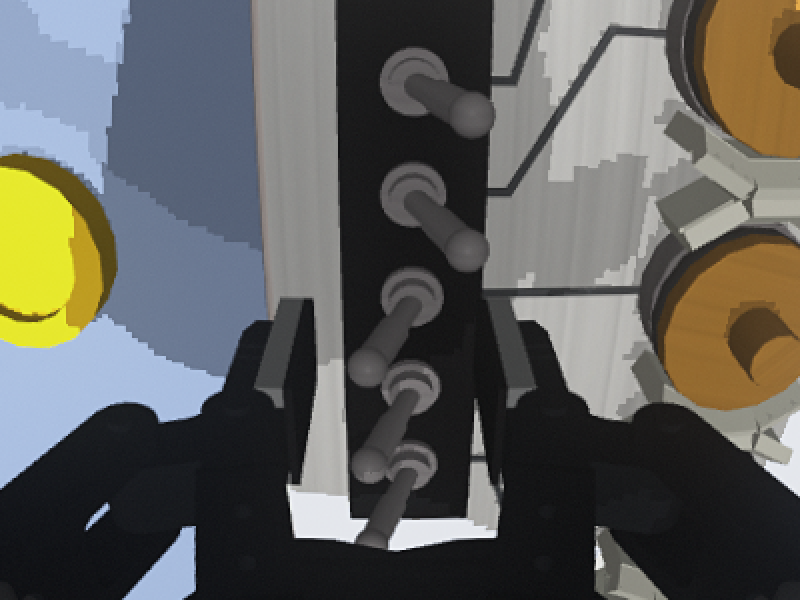

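Toggles 1 and 2 are on, and toggle 3 is between the pads at (369,365). I push it.

```bash
python3 -m creep '[[[0.41,0.08,0,0,0,0,0],[0.41,0.08,0,0,0,0,0],[0.41,0.08,0,0,0,0,0],[0.41,0.08,0,0,0,0,0],[0.41,0.06,0,0,0,0,0],[0.41,0.02,0,0,0,0,0],[0.41,0,0,0,0,0,0],[0.41,0,0,0,0,0,0],[0.41,0,0,0,0,0,0],[0.41,0,0,0,0,0,0]]]' 40; python3 -c "
from h import *
st()"
```

```text
time: 38.8
ee_pos: [0.5299, -0.0351, 0.0788]
tcp_rot: [[0.997, 0.077, -0.0], [0.077, -0.997, -0.0], [-0.0, -0.0, -1.0]]
force: [-0.3, -0.8, 0.8]
opening: 0.0347
38.8 [ 0.5299 -0.0351  0.0788] yaw 0.0774 tilt [-0.0001 -0.    ] F [-0.29 -0.83  0.78] op 0.0347
```

```bash
python3 -m creep '[[[0.41,0,0,-0.4,0,0,0],[0.41,0,0,-0.5,0,0,0],[0.41,0,0,-0.5,0,0,0],[0.41,-0.2,0,-0.5,0,0,0],[0.41,-0.6,0,-0.3,0,0,0],[0.41,-0.6,0,0,0,0,0],[0.41,-0.5,0,0,0,0,0],[0.41,0,0,0,0,0,0],[0.41,0,0,0,0,0,0],[0.41,0,0,0,0,0,0]]]' 40; python3 -c "
from h import *
import cv2
st(); cv2.imwrite('pics/w21.png',bot.camera('wrist')[:,:,::-1]);cv2.imwrite('pics/t21.png',bot.camera('top')[160:310,245:445,::-1].repeat(4,0).repeat(4,1));st()"
```

```text
time: 40.05
ee_pos: [0.436, -0.0425, 0.1888]
tcp_rot: [[0.997, 0.077, 0.0], [0.077, -0.997, -0.0], [0.0, 0.0, -1.0]]
force: [0.8, 0.3, 0.3]
opening: 0.0349
40.05 [ 0.436  -0.0425  0.1888] yaw 0.0776 tilt [ 0.0005 -0.0001] F [0.84 0.25 0.26] op 0.0349
40.15 [ 0.4357 -0.0424  0.1887] yaw 0.0776 tilt [ 0.0001 -0.    ] F [ 0.18  0.15 -0.25] op 0.035
```

View pics/w21.png

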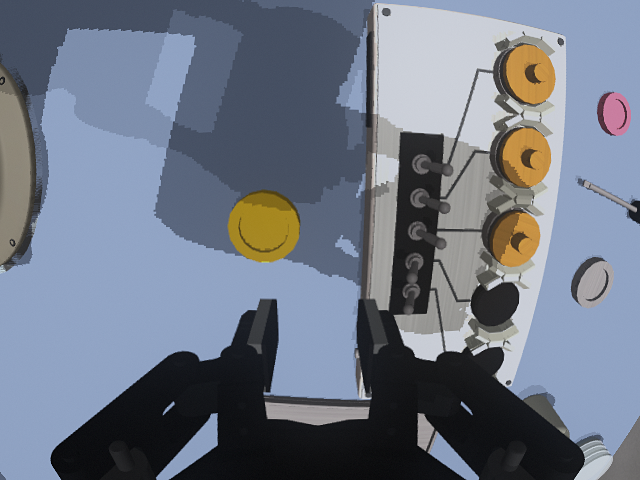

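View pics/t21.png

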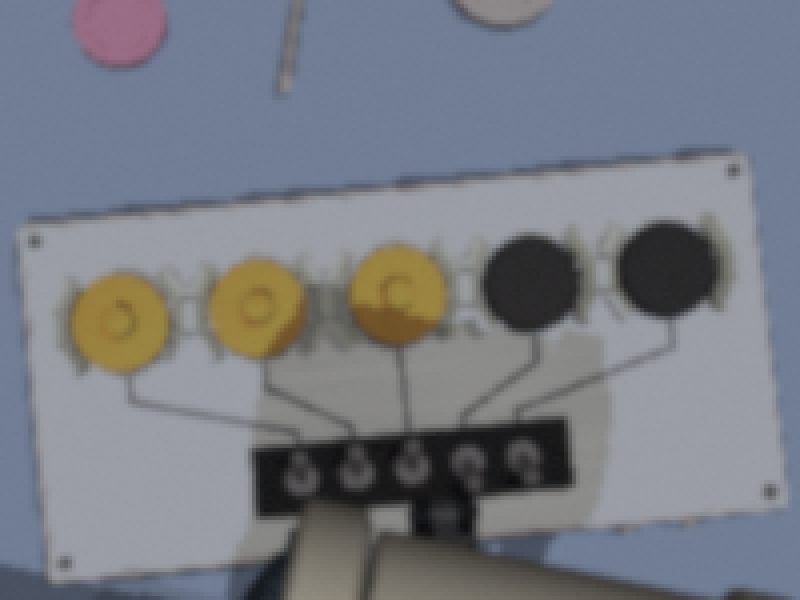

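The wrist view shows toggles 1, 2 and 3 leaning towards the nests, 4 and 5 still off, and the three studded cells in their nests. The top view shows the new stack centred at (397,293) and the arm clear. Handing in.

```bash
python3 -c "
from rig import bot
bot.sign_off()"
```

```text
the job is handed in; nothing more can be done
```

I set the spacer ring and then the studded top disc on the open cell body in nest 3. Then I switched on toggles 1, 2 and 3 and left 4 and 5 off. I handed in at about 40 s of the 61 s allowed.

- **Placing:** both parts were still gripped when they touched down, with about 6 N on the spacer and 9 N on the disc. The spacer touched 0.2 mm above the computed seating height and the disc right at it, and both looked flat and centred after release.
- **Last checks:** the final wrist and top pictures show toggles 1–3 leaning to the nests, 4–5 off, and the cells centred in their nests. The wrist force read close to zero with the arm clear. I saw no sign that the beaker, jar or screwdriver had moved, but I did not measure them. I got no numeric toggle readings and no verdict.
- **Disagreements:** the cameras read about 1.5 mm off in x against where the jaws actually closed, and I corrected for it. My first spacer grip pressed the tray floor with about 17 N, so I raised the gripper 2.5 mm and gripped again; that grip still read about 15 N until the lift. Gripped, the jaws read 43 mm on the 46 mm parts, but both held without slipping.

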